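# Hook the return spring of a sample module onto its anchor post

## Robot

A 6-joint arm with a two-finger parallel gripper is mounted at the origin on the work surface. World frame = base frame: x ahead of the robot, y to its left, z up, the work surface at z = 0. Lengths are in m, angles in rad, forces in N, time in s.
With the tool pointing down it reaches from about 0.35 to 0.775 m from the base axis. Payload 5.5 kg.
Tool frame: the origin (TCP) lies at the very end of the fingers, on their centre line; the grasp point (between the pads) lies 19 mm behind it; x points along the fingers, y is the direction in which the jaws open and shut, and the axes are right-handed (so a half turn about x gives the same grasp; the last joint's range is limited). The gripper opens to 85 mm and grips with 20 to 120 N. Pads are 22 mm wide; open, the fingers measure 114 mm over their backs; the gripper's body (76 mm by 85 mm) begins 54 mm behind the grasp point. The pads swing forward as they close: fully open they stand 13 mm farther back than shut.
Start: joints at [-1.328, 0.313, 0.046, 1.304, 0, 1.431], TCP at [0.215, -0.533, 0.231] pointing down, gripper open.
Joint ranges: [-2.76, 2.76], [-0.86, 1.69], [-1.03, 1.26], [-2.2, 2.34], [-1.47, 1.5], [-3.14, 3.14]. Speed limits (rad/s): [2.57, 2.57, 3.14, 3.14, 3.14, 3.14].

## Interface

Orientations are given as a unit quaternion [w, x, y, z].
In Python, from workcell import readout, cams, env, finder gives the robot as it stands.
- The arm moves only by the tool drive_tool, never from a script. Its argument "moves" is a list that holds one entry, the list of rows, each a list of 7 numbers: the shift along the tool's x, y, z in m, then the turn, a rotation vector about the tool's x, y, z in rad, then the closure in counts, from 0 (fully open) to 255 (shut). A call has exactly 5 rows; each row is the pose to reach, as a shift and turn from the pose measured when the call began, along the tool's axes at that moment; what a row does not reach only later rows make up. A row lasts 1/8 s, in which the tool goes at most 62.5 mm and 10.7 degrees, less where a joint would pass 70% of its speed; a pose out of reach is approached as far as the arm can. A call with a gripper value outside its range is refused whole. The fingers move at their own pace and stop on an object; "squeeze" is the grip in N (left out, the last holds). Time passes only in rows, so rows that repeat a pose let the fingers close, or fill a call up. It gives the time, the measured TCP pose, the force and the opening at its end, in the units of the state.
- readout.get_state(): the state, without advancing time (a new reading comes with each control period).
- cams.read_camera(name): name is "scene" or "side" or "wrist"; returns the picture (480x640x3 uint8, blue, green, red); there is no depth.
- cams.camera_params(name): a dict with "mtx" (3x3 intrinsics, pixels), "R" (3x3) and "t" (3): a world point X has camera coordinates R X + t; the wrist camera has in their place "mount" (4x4, takes a point from camera to tool coordinates, whose origin is the TCP and whose axes are the tool frame's). Camera axes: x right, y down, z forward; pixel columns grow to the right and rows downward; lengths in m; the calibration is good to about 2 mm. A picture is of the moment at which its call begins: read the wrist's pose just before it. camera_params takes no time and is no camera call.
- env.hand_in(): hands the job in, once; it reports no verdict.
Trained networks look in the newest picture that a camera, given by its name, has taken for a name from the list of things; names that differ only in an ending like _2 or _b are one class to them, and where a whole thing is asked for, a point or a joint stands for the part that bears it (a point fixed in the world has none). Each returns a list of dicts, best first, with "conf" (0 to 1); they miss things now and then, are a little off and sometimes report something else, mostly with a low value. They report only what shows in the picture. A call takes as long as a camera call.
- finder.regions_of(camera, name): "pixels" (480x640 bool, what is visible of it) and "point" ([column, row] in pixels, amid what is visible of it).
The state is a dict: "clock": time; "joint_pos": joint angles; "qvel": joint speeds; "tau": joint torques, N m; "tcp_pos": TCP position; "orientation": TCP orientation; "wrist_force": force on the tool from outside, world axes, zero at the start; "ft_torque": the same for the moment, N m; "finger_gap": finger opening in m.
Only numpy, scipy, OpenCV 4.12 (cv2) and the standard library are available. Lean on these libraries where they do the work, as an engineer would, in place of code of your own. Each camera call takes 0.05 s, during which the arm holds its last target.

## Task

Use the spring puller to hook the loose spring on the sample module's sloping board onto the red-capped anchor post: put the prong in the yellow eye, stretch the spring past the post, swing the hook over and ease it back gently until the post carries the pull. Then put the puller back in its rest. Don't touch the spring with the gripper, overstretch it (the eye more than 25 cm from the pivot) or let it snap back, and leave the post's setting and the other things as they are.

Things in the scene. Friction and masses are not known exactly. Their poses are not given: they have to be found in the camera images.
- handle (a point): Centre of the spring puller's blue handle (90 mm long, 22 x 22 mm square): grip it across y, in the middle. x points along the handle to the prong, z up with the prong pointing along -z. From the handle's front face (x = +45 mm) a 7 mm steel rod runs 40 mm on along x, then turns straight down as the prong. It starts in its rest, handle level, prong hanging clear of the worktop.
- prong_tip (a point): Lower end of the puller's prong (7 mm round, rounded end): 85 mm ahead (+x) of the handle centre and 48 mm below (-z) it.
- puller: The same puller, about 140 g; origin and axes as handle.
- rest_seat (a point): Where the handle's centre lies when home in the fixed grey rest, 78 mm above the worktop. x along the handle towards the prong, z up. Two U saddles 10 mm thick, centred 34 mm either side along x, carry the handle; 58 mm between them is free. Side play 4 mm; cheeks flare outward and end 14 mm above this point. Foot 110 x 70 x 12 mm. Lower the puller in from above.
- pivot (a point): Fixed top end of the tension spring on the sample module's blue board, which slopes down towards the robot at 32 degrees. Axes of the board: x straight down the slope to the post, z its outward normal, y across. Point in the spring's plane, 28 mm off the board. Board: x -30 to +175, y +-80 mm. Nothing rises above the top of the board.
- eye (a point): Centre of the yellow eye at the spring's free end. A tube, axis along z (the board's normal): bore 13 mm, 24 mm deep, outside 20 mm, flaring over 5 mm more to a 22 mm wide mouth whose rim is 17 mm above this point. x points from the pivot along the spring. The prong passes only within about 13 degrees of the board's normal.
- hook_seat (a point): Where the post's axis lies in the hook once seated; the eye is 26 mm on along +x; axes as eye. To hook on: draw this point 11 to 24 mm down the slope past the post (17 is well clear) while still on the post's +y side, swing it across towards -y until its y lies level with the post, then ease it back until the post carries the pull.
- post (a point): Axis of the brass anchor post (10 mm thick; red cap 16 mm across, top 10 mm above this point) in the spring's plane, 146 to 161 mm down the slope from the pivot, at the board's y = 0. Axes as pivot.
- swing: The whole spring with hook and eye: coil 24 mm across, 66 mm long; relaxed 142 mm from pivot to eye. It swings about the pivot in a plane parallel to the board, stays where left, and starts 0.35 to 0.6 rad to the +y side. To stretch it: 1.5 N, then 0.13 N more per mm; 5 to 8 N when hooked on, up to 10 N in passing the post. Origin at the pivot, x along the spring.
- spring_end: The hook and eye; origin and axes as hook_seat. Hook: 7 mm rod in the spring's plane, its back at y = +14.5 mm, a shallow V at the far end (apex x = +9.5 mm) ending in a lip at y = -13.5 mm that reaches back to x = -3.5 mm. The mouth opens to -y only, from the lip to the coil at x = -30 mm. It cannot lift off the board and flies back if let go suddenly.
- anchor: The anchor post with its foot, clamped on a slotted adjuster; origin and axes as post.
- vial: Bystander: amber vial, 28 mm across, 60 mm tall; origin at the centre of its underside.
- sample_jar: Bystander: glass jar with blue cap, 56 mm across, 75 mm tall; origin at the centre of its underside.
- beaker: Bystander: glass beaker, 64 mm across, 80 mm tall; origin at the centre of its underside.
- rinse_bottle: Bystander: white bottle with red cap, 68 mm across, 170 mm tall; origin at the centre of its underside.
- driver: Bystander: screwdriver, 170 mm long, lying flat.
- vial_tray: Bystander: white divided tray, 130 x 90 x 40 mm; origin at the centre of its underside.

How it is judged:
By the outcome, as a careful person would: the job done as asked, in the order asked, and still so for the second after the job is handed in, with the robot touching nothing.
It also fails if it takes over 72 s, if anything falls off the work surface, if the arm or the gripper's body presses on something with over 40 N, if the wrist force passes 120 N, or if a joint passes its speed limit or range.

## Working session

There is one attempt and no reset: what is moved stays moved. The work goes in short steps, Python scripts to look and compute and a tool call to move; the robot and the scene stay as the last step left them, time stands still between calls to the robot, and variables do not carry over. Pictures are saved under pics/ and viewed, and the job is handed in when it is done.

Besides the shell and the picture viewer there is one more tool, called after "Call:" as a command line: name --argument value ..., lists and objects as JSON in quotes. drive_tool: Moves the arm, as the interface text tells. Its arguments: {"type":"object","properties":{"moves":{"type":"array"},"squeeze":{"type":"number"}},"required":["moves"]}

```bash
ls; mkdir -p pics
python3 - <<'E'
from workcell import readout, cams, env, finder
import cv2
print(readout.get_state())
for n in ["scene","side","wrist"]:
    im=cams.read_camera(n); cv2.imwrite(f"pics/{n}0.png",im)
    print(n,cams.camera_params(n))
    for k in ["handle","eye","post","pivot","rest_seat","prong_tip","hook_seat"]:
        try:
            r=finder.regions_of(n,k)
            print(k,[(round(d['conf'],2),d['point'],int(d['pixels'].sum())) for d in r[:2]])
        except Exception as e: print(k,e)
E
```

```text
pics
{'clock': 0.0, 'joint_pos': array([-1.32758504e+00,  3.13993751e-01,  4.49984256e-02,  1.30359459e+00,
        2.79145238e-05,  1.43120424e+00]), 'qvel': array([-8.24740398e-06,  9.71587154e-05, -2.92124593e-03, -3.87905022e-04,
        1.58071040e-04,  1.70499023e-03]), 'tau': array([-3.18352169e-03, -4.80622888e+01,  2.98536372e+01,  1.90626184e-02,
       -2.72877060e-04,  1.55015704e-05]), 'tcp_pos': array([ 0.21465743, -0.53289287,  0.2304206 ]), 'orientation': array([-0.13388273, -0.69417072, -0.13515031,  0.69421669]), 'wrist_force': array([ 0.25524242,  0.56202785, -0.30774975]), 'ft_torque': array([-0.02512219, -0.06051801,  0.01091808]), 'finger_gap': 0.08590032029770416}
scene {'mtx': array([[452.28910311,   0.        , 320.03664278],
       [  0.        , 452.28910311, 240.44388181],
       [  0.        ,   0.        ,   1.        ]]), 'R': array([[ 0.20863525,  0.97799129,  0.00209129],
       [ 0.64944046, -0.13694593, -0.74797922],
       [-0.73123076,  0.157413  , -0.66371886]]), 't': array([-0.11152446, -0.26627127,  1.64131669])}
handle [(0.93, [246.5, 297.0], 
[... 874 characters left out ...]
0.84, [349.0, 253.0], 829)]
prong_tip [(0.69, [348.7, 236.2], 332)]
hook_seat [(0.83, [251.4, 247.4], 314)]
wrist {'mtx': array([[415.27115167,   0.        , 320.44096921],
       [  0.        , 415.27115167, 232.07751611],
       [  0.        ,   0.        ,   1.        ]]), 'mount': array([[ 1.99632022e-04, -3.23617514e-01,  9.46187965e-01,
        -1.43122028e-01],
       [ 9.99999906e-01, -2.98758400e-04, -3.13167642e-04,
        -1.26081442e-04],
       [ 3.84028136e-04,  9.46187939e-01,  3.23617424e-01,
        -8.39010441e-02],
       [ 0.00000000e+00,  0.00000000e+00,  0.00000000e+00,
         1.00000000e+00]])}
handle []
eye []
post []
pivot []
rest_seat []
prong_tip []
hook_seat []
```

View pics/scene0.png

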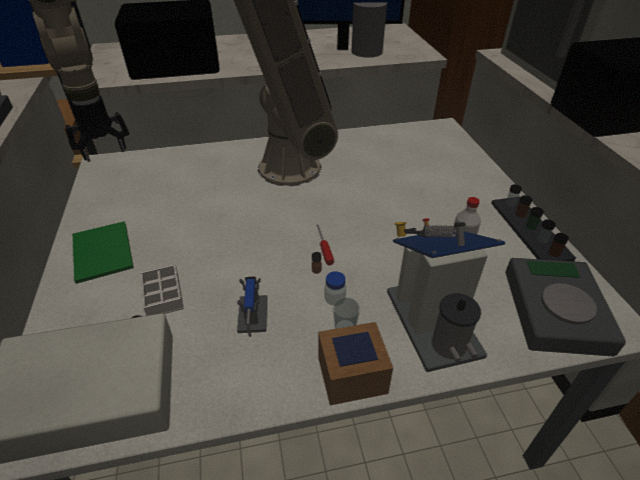

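View pics/side0.png

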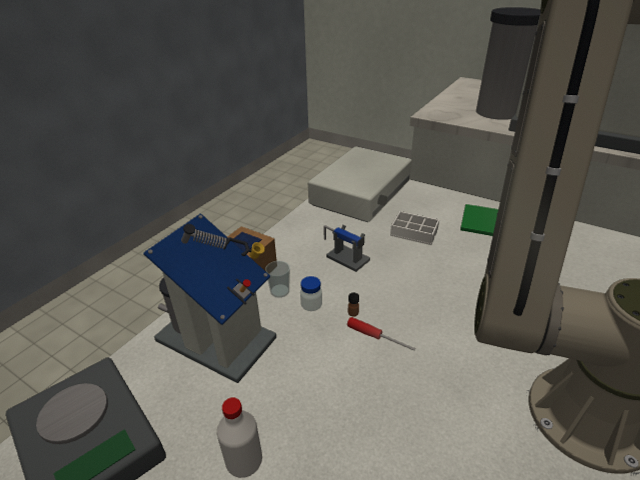

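View pics/wrist0.png

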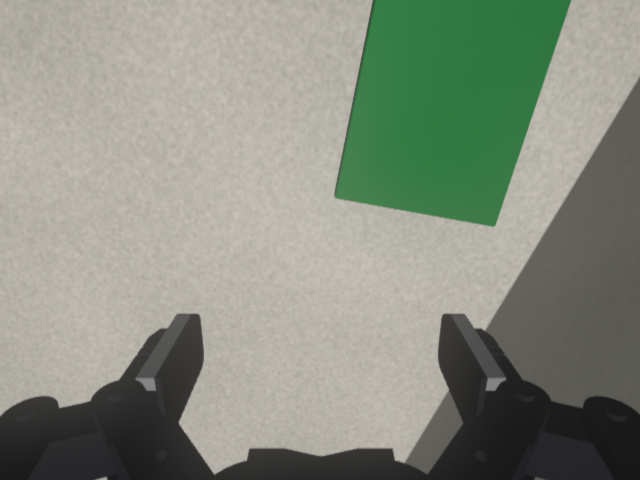

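Run:
```python
import cv2
a=cv2.imread('pics/scene0.png');b=cv2.imread('pics/side0.png')
cv2.imwrite('pics/z1.png',cv2.resize(a[205:285,380:520],None,fx=5.5,fy=5.5,interpolation=cv2.INTER_CUBIC))
cv2.imwrite('pics/z2.png',cv2.resize(b[205:325,140:290],None,fx=5,fy=5,interpolation=cv2.INTER_CUBIC))
cv2.imwrite('pics/z3.png',cv2.resize(a[260:345,200:300],None,fx=7,fy=7,interpolation=cv2.INTER_CUBIC))
cv2.imwrite('pics/z4.png',cv2.resize(b[210:280,310:390],None,fx=8,fy=8,interpolation=cv2.INTER_CUBIC))
```

```text
(no output)
```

View pics/z1.png

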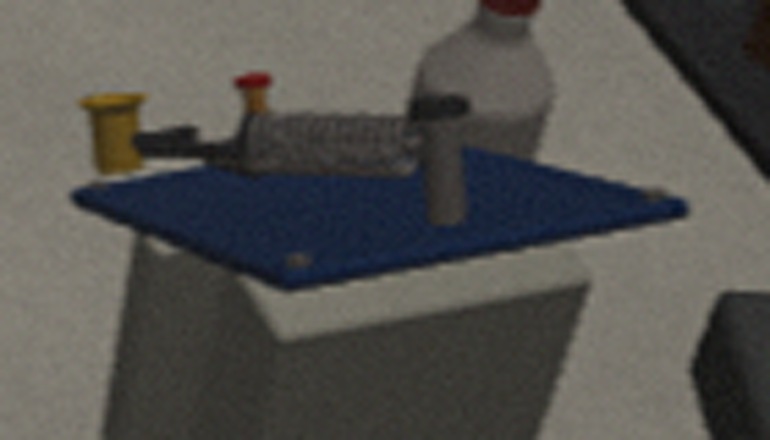

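View pics/z2.png

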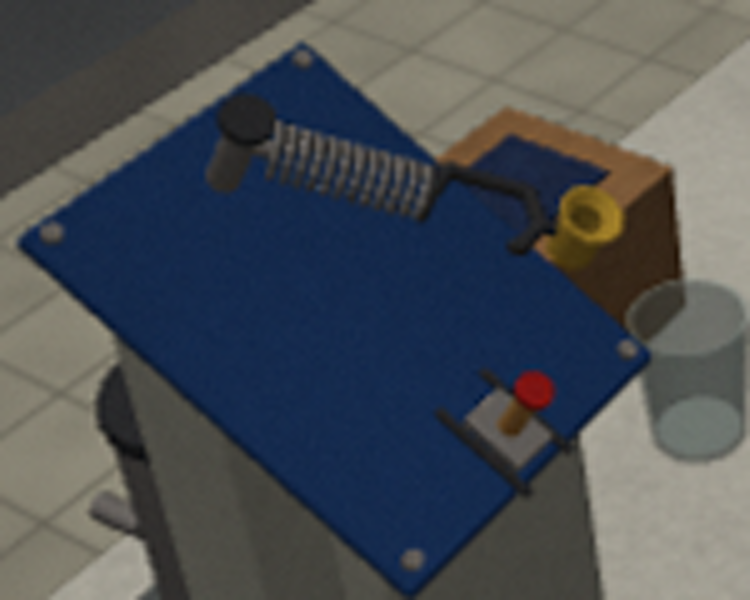

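View pics/z3.png

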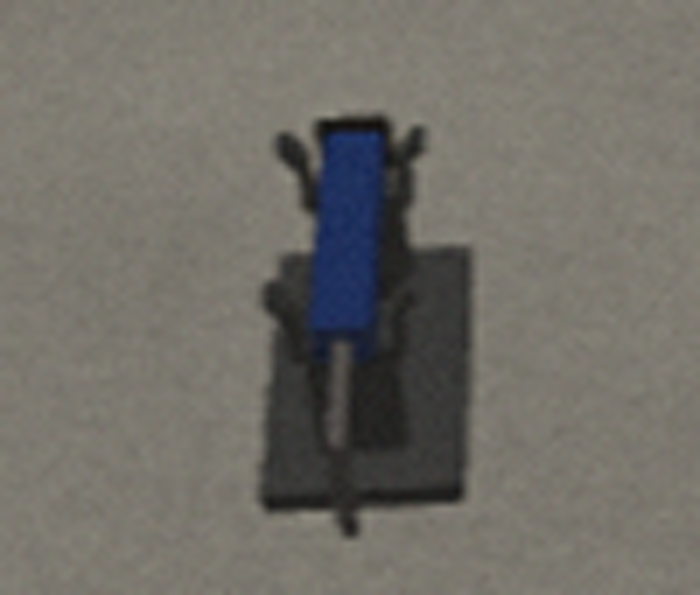

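View pics/z4.png

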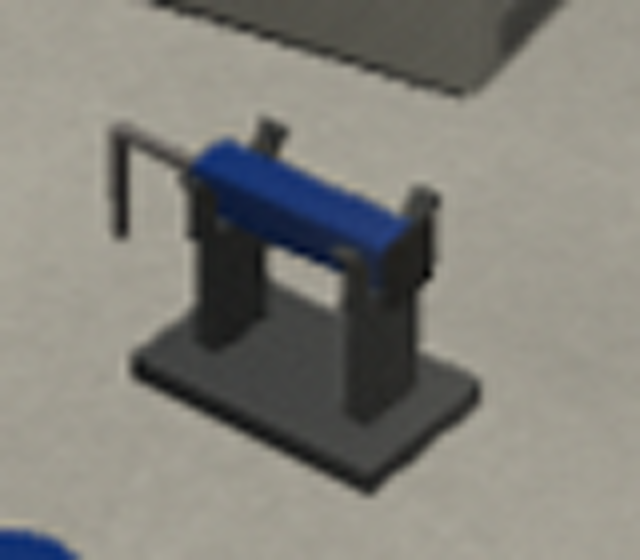

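```bash
cat > h.py <<'E'
import numpy as np, cv2
from scipy.optimize import least_squares
from scipy.spatial.transform import Rotation as Rn
P={}
def setp():
    from workcell import cams
    for n in ["scene","side"]:
        P[n]=cams.camera_params(n)
def proj(n,X):
    p=P[n];c=np.asarray(X)@p["R"].T+p["t"];q=c@p["mtx"].T
    return q[...,:2]/q[...,2:]
def wR(q): return Rn.from_quat([q[1],q[2],q[3],q[0]]).as_matrix()
def wproj(X,st,wp):
    M=wp["mount"];R=wR(st["orientation"])
    Xt=(np.asarray(X)-st["tcp_pos"])@R
    c=(Xt-M[:3,3])@M[:3,:3];q=c@wp["mtx"].T
    return q[...,:2]/q[...,2:]
def boardR(yaw,sl=np.radians(32)):
    x=np.array([-np.cos(sl),0,-np.sin(sl)]);z=np.array([-np.sin(sl),0,np.cos(sl)])
    B=np.stack([x,np.cross(z,x),z],1)
    return Rn.from_euler('z',yaw).as_matrix()@B
E
cat > f.py <<'E'
from h import *
setp()
z1=lambda u,v:("scene",np.array([380+u/5.5,205+v/5.5])-.4)
z2=lambda u,v:("side",np.array([140+u/5,205+v/5])-.4)
A=[-.03,.08,-.028];B=[-.03,-.08,-.028];C=[.175,-.08,-.028];D=[.175,.08,-.028]
obs=[(A,z1(288,284)),(B,z1(688,205)),(D,z1(73,192)),(A,z2(303,43)),(B,z2(18,241)),(C,z2(409,585)),(D,z2(650,353))]
def res(p,full=False):
    R=boardR(p[3]);o=p[:3];r=[]
    L=[(np.array(b),m) for b,m in obs]
    L+= [(np.array([p[4],0,.010]),m) for m in (z1(253,79),z2(535,388))]
    a=p[5];L+=[(np.array([.142*np.cos(a),.142*np.sin(a),.017]),m) for m in (z1(113,101),z2(590,215))]
    for b,(n,uv) in L: r.append(proj(n,o+R@b)-uv)
    return np.array(r) if full else np.ravel(r)
s=least_squares(res,[.8,.3,.25,0,.15,.5])
print(s.x.round(4));print(res(s.x,True).round(1))
R=boardR(s.x[3]);o=s.x[:3]
print("eye",o+R@[.142*np.cos(s.x[5]),.142*np.sin(s.x[5]),0],"post",o+R@[s.x[4],0,0])
# handle
a=lambda u,v:("scene",np.array([200+u/7,260+v/7])-.4)
b=lambda u,v:("side",np.array([310+u/8,210+v/8])-.4)
T=lambda x,y,z:np.array([x,y,z])*.001
H=[(T(-45,11,11),a(385,130)),(T(-45,-11,11),a(325,130)),(T(45,-11,11),a(310,333)),(T(45,11,11),a(374,333)),(T(85,0,-48),a(348,533)),
(T(85,0,-48),b(122,238)),(T(45,11,11),b(193,168)),(T(45,-11,11),b(230,140)),(T(-45,11,11),b(377,248)),(T(-45,-11,11),b(412,220)),(T(85,0,3),b(118,128))]
def rh(p,full=False):
    R=Rn.from_euler('z',p[3]).as_matrix()
    r=[proj(n,p[:3]+R@x)-uv for x,(n,uv) in H]
    return np.array(r) if full else np.ravel(r)
s=least_squares(rh,[.5,-.1,.078,0]);print("handle",s.x.round(4));print(rh(s.x,True).round(1))
E
python3 f.py
```

```text
[0.7834 0.2327 0.3028 0.0442 0.1552 0.5729]
[[-0.6 -0.6]
 [ 1.1 -0.1]
 [-1.   0.3]
 [-0.3 -1. ]
 [-0.7 -1.1]
 [ 0.6  1.9]
 [ 0.7 -0.1]
 [-0.   0.5]
 [-0.1  0.1]
 [ 0.2  0.6]
 [-0.2 -0. ]]
eye [0.68568534 0.15133967 0.23961473] post [0.65190427 0.22689408 0.22061506]
handle [ 0.6556 -0.1979  0.0751 -0.1615]
[[ 0.4 -0.1]
 [-0.1  0.2]
 [-0.8 -0.4]
 [-0.3 -0.8]
 [-0.   0.7]
 [-0.3  0.3]
 [-1.4 -0.8]
 [-1.1 -0.6]
 [ 0.7  1. ]
 [ 1.1  0.9]
 [-0.  -0.1]]
```

```bash
cat >> h.py <<'E'
def plan(p,R,st=None):
    if st is None:
        from workcell import readout
        st=readout.get_state()
    R0=wR(st["orientation"])
    return (R0.T@(np.asarray(p)-st["tcp_pos"])).round(4), Rn.from_matrix(R0.T@R).as_rotvec().round(4)
def toolR(hR,s=1):
    # tool x=-hz, tool y = s*hy
    x=-hR[:,2];y=s*hR[:,1];return np.stack([x,y,np.cross(x,y)],1)
E
python3 - <<'E'
from h import *
from workcell import readout
st=readout.get_state();print(wR(st["orientation"]).round(3))
for s in(1,-1):
    print(plan([.656,-.198,.19],toolR(Rn.from_euler('z',-.16).as_matrix(),s)))
E
```

```text
[[ 0.     0.374 -0.928]
 [-0.    -0.928 -0.374]
 [-1.     0.    -0.   ]]
(array([ 0.0413, -0.1464, -0.5346]), array([-2.5988e+00,  1.0000e-04, -0.0000e+00]))
(array([ 0.0413, -0.1464, -0.5346]), array([ 5.428e-01, -0.000e+00, -1.000e-04]))
```

Call:
drive_tool --moves '[[[0,-0.016,-0.06,0.11,0,0,0],[0,-0.033,-0.12,0.22,0,0,0],[0,-0.05,-0.18,0.33,0,0,0],[0,-0.066,-0.24,0.44,0,0,0],[0,-0.082,-0.3,0.543,0,0,0]]]' --squeeze 60

```text
clock: 1.82
tcp_pos: [0.4639, -0.344, 0.2316]
orientation: [-0.058, 0.705, -0.058, -0.705]
wrist_force: [0.9, -0.7, 0.0]
finger_gap: 0.0853
```

Run:
```python
from h import *
print(plan([.656,-.198,.19],toolR(Rn.from_euler('z',-.16).as_matrix(),-1)))
```

```text
(array([ 0.0416, -0.1754, -0.1657]), array([-0.0038, -0.0006, -0.0006]))
```

Call:
drive_tool --moves '[[[0.01,-0.043,-0.041,0,0,0,0],[0.02,-0.087,-0.082,0,0,0,0],[0.03,-0.13,-0.123,0,0,0,0],[0.042,-0.175,-0.166,-0.004,0,0,0],[0.042,-0.175,-0.166,-0.004,0,0,0]]]'

```text
clock: 2.45
tcp_pos: [0.6583, -0.1947, 0.1869]
orientation: [0.055, -0.704, 0.054, 0.706]
wrist_force: [-1.1, -0.9, 0.0]
finger_gap: 0.0852
```

Run:
```python
from h import *
from workcell import readout,cams,finder
st=readout.get_state();im=cams.read_camera("wrist");wp=cams.camera_params("wrist")
h=np.array([.6556,-.1979,.078]);R=Rn.from_euler('z',-.1615).as_matrix()
for c in [(-45,11,11),(-45,-11,11),(45,-11,11),(45,11,11),(85,0,-48)]:
    u=wproj(h+R@(np.array(c)*.001),st,wp);print(c,u.round(1));cv2.circle(im,tuple(int(round(v)) for v in u),3,(0,255,255),1)
cv2.imwrite('pics/w1.png',im);print(st["tcp_pos"],st["orientation"])
```

```text
(-45, 11, 11) [309.4 302.2]
(-45, -11, 11) [343.2 302.4]
(45, -11, 11) [347.  164.4]
(45, 11, 11) [309.1 164.1]
(85, 0, -48) [327.4  91.1]
[ 0.6583497 -0.1946807  0.1868684] [ 0.05475762 -0.70438306  0.05411603  0.70563274]
```

View pics/w1.png

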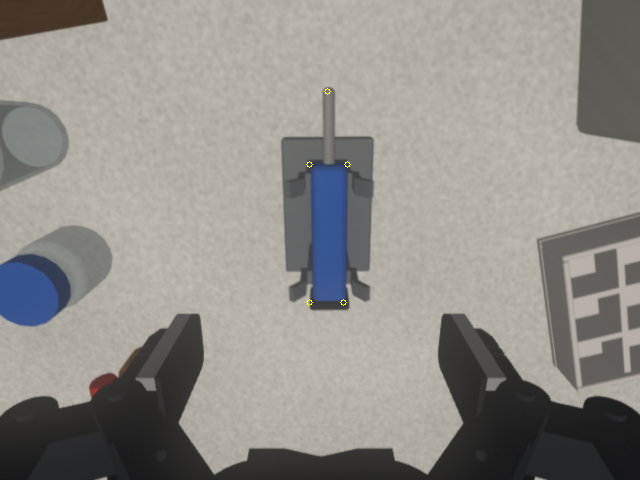

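Run:
```python
from h import *
print(plan([.6553,-.1992,.059],toolR(Rn.from_euler('z',-.152).as_matrix(),-1)))
```

```text
(array([0.1288, 0.0031, 0.0011]), array([-0.0041,  0.0017, -0.0001]))
```

Call:
drive_tool --moves '[[[0.04,0.003,0.001,-0.004,0.002,0,0],[0.08,0.003,0.001,-0.004,0.002,0,0],[0.11,0.003,0.001,-0.004,0.002,0,0],[0.129,0.003,0.001,-0.004,0.002,0,0],[0.129,0.003,0.001,-0.004,0.002,0,100]]]'

```text
clock: 3.12
tcp_pos: [0.6532, -0.1999, 0.0575]
orientation: [0.055, -0.704, 0.054, 0.706]
wrist_force: [0.5, -0.8, -0.4]
finger_gap: 0.0697
```

Run:
```python
from h import *
print(plan([.6553,-.1992,.059],toolR(Rn.from_euler('z',-.152).as_matrix(),-1)))
```

```text
(array([-0.0015, -0.001 , -0.0019]), array([-0.0021,  0.0031,  0.0005]))
```

Call:
drive_tool --moves '[[[-0.0015,-0.001,-0.001,0,0,0,130],[-0.0015,-0.001,-0.001,0,0,0,160],[-0.0015,-0.001,-0.001,0,0,0,200],[-0.0015,-0.001,-0.001,0,0,0,255],[-0.0015,-0.001,-0.001,0,0,0,255]]]' --squeeze 80

```text
clock: 3.75
tcp_pos: [0.6553, -0.1996, 0.0607]
orientation: [0.054, -0.705, 0.055, 0.705]
wrist_force: [-0.4, -0.1, 6.5]
finger_gap: 0.0207
```

Call:
drive_tool --moves '[[[0,0,0,0,0,0,255],[-0.02,0,0,0,0,0,255],[-0.05,0,0,0,0,0,255],[-0.09,0,0,0,0,0,255],[-0.13,0,0,0,0,0,255]]]'

```text
clock: 4.38
tcp_pos: [0.6549, -0.1992, 0.1911]
orientation: [0.054, -0.704, 0.054, 0.706]
wrist_force: [0.4, 0.5, -0.9]
finger_gap: 0.02
```

Run:
```python
from h import *
from workcell import readout,cams,finder
st=readout.get_state();im=cams.read_camera("wrist")
cv2.imwrite('pics/w2.png',im);print(st["tcp_pos"],st["orientation"],st["wrist_force"],st["finger_gap"])
cv2.imwrite('pics/side2.png',cams.read_camera("side"))
```

```text
[ 0.65491265 -0.19916303  0.19111746] [ 0.0543183  -0.70430543  0.0543139   0.70572898] [ 0.4450262   0.45842512 -0.87471574] 0.020048836262903002
```

View pics/w2.png

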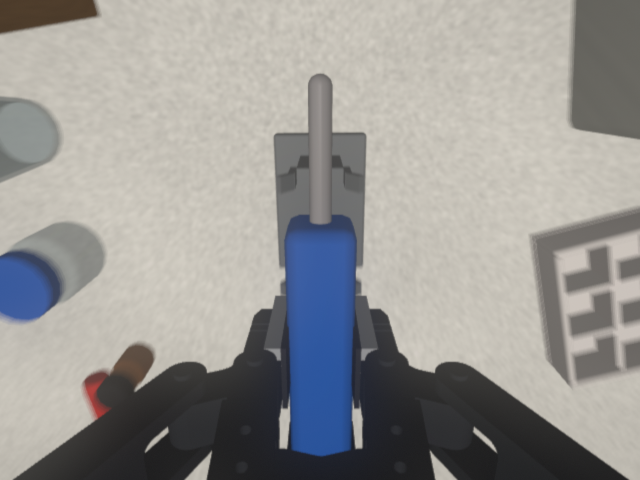

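View pics/side2.png

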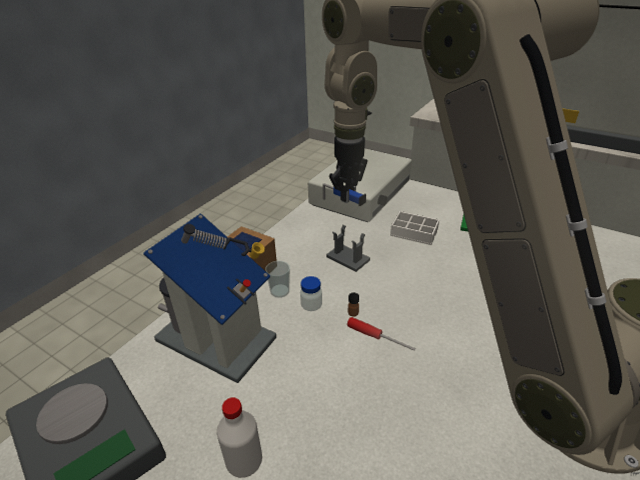

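```bash
cat >> h.py <<'E'
def tproj(X,wp):
    M=wp["mount"];c=(np.asarray(X)-M[:3,3])@M[:3,:3];q=c@wp["mtx"].T
    return q[...,:2]/q[...,2:]
E
python3 - <<'E'
from h import *
from workcell import cams
wp=cams.camera_params("wrist")
for n,c in dict(elbow=(88.5,0,0),fl=(45,11,11),fr=(45,-11,11),r1=(45,3.5,0),r2=(45,-3.5,0),bl=(-45,11,11),tip=(85,0,-48)).items():
    c=np.array(c)*.001
    print(n,tproj([-.019-c[2],-c[1],-c[0]],wp).round(1))
E
```

```text
elbow [321.9  72.1]
fl [283.7 232.3]
fr [360.2 232.3]
r1 [310.6 220.9]
r2 [333.  220.9]
bl [291.  470.1]
tip [321.5  86.7]
```

Run:
```python
from h import *
setp()
def ray(n,uv,z):
    p=P[n];d=p["R"].T@np.linalg.inv(p["mtx"])@[*uv,1];c=-p["R"].T@p["t"];return (c+d*(z-c[2])/d[2]).round(3)
print(ray("side",(232,403),.17),ray("scene",(473,202),.17))
R=boardR(.0442);o=np.array([.7834,.2327,.3028])
hR=np.stack([-R[:,0],-R[:,1],R[:,2]],1);T=toolR(hR,-1)
a=.5729;tipt=np.array([.030,-.0005,-.085])
for d,off in ((.142,.08),):
    tip=o+R@[d*np.cos(a),d*np.sin(a),off];tcp=tip-T@tipt
    print(tip,tcp,plan(tcp,T))
tip=o+R@[.198,0,-.005];print("pulled tcp",tip-T@tipt)
```

```text
[0.526 0.42  0.17 ] [0.536 0.415 0.17 ]
[0.64335263 0.1494565  0.30741006] [0.55547898 0.14506946 0.28780836] (array([-0.0937, -0.3254,  0.1532]), array([-0.1918,  0.5495, -0.0585]))
pulled tcp [0.53042384 0.22101068 0.17403405]
```

Call:
drive_tool --moves '[[[-0.05,-0.03,0.02,-0.04,0.11,-0.012,255],[-0.09,-0.08,0.05,-0.08,0.22,-0.024,255],[-0.12,-0.13,0.08,-0.12,0.33,-0.035,255],[-0.13,-0.18,0.11,-0.15,0.44,-0.047,255],[-0.13,-0.23,0.15,-0.192,0.55,-0.0585,255]]]'

```text
clock: 5.1
tcp_pos: [0.5485, 0.0424, 0.3251]
orientation: [0.011, 0.876, 0.02, -0.482]
wrist_force: [-0.3, 1.5, -0.2]
finger_gap: 0.0208
```

```bash
cat > g.py <<'E'
from h import *
import sys
o=np.array([.7834,.2327,.3028]);yaw=.0442;a=.5729;tipt=np.array([.030,-.0005,-.085])
def tgt(b,yw=None):
    R=boardR(yaw);hR=np.stack([-R[:,0],-R[:,1],R[:,2]],1);T=toolR(hR,-1)
    return o+R@np.array(b)-T@tipt,T
E
python3 - <<'E'
from g import *
print(plan(*tgt([.142*np.cos(a),.142*np.sin(a),.08])))
E
```

```text
(array([ 0.0377, -0.1023,  0.0102]), array([ 0.0012, -0.0063,  0.0008]))
```

Call:
drive_tool --moves '[[[0.0,-0.04,0.005,0,0,0,255],[0.01,-0.08,0.01,0,-0.003,0,255],[0.025,-0.102,0.01,0.001,-0.006,0.001,255],[0.038,-0.102,0.01,0.001,-0.006,0.001,255],[0.038,-0.102,0.01,0.001,-0.006,0.001,255]]]'

```text
clock: 5.72
tcp_pos: [0.5573, 0.1223, 0.2851]
orientation: [0.019, 0.873, 0.033, -0.486]
wrist_force: [-0.7, -0.5, -1.8]
finger_gap: 0.0208
```

```bash
cat > look.py <<'E'
from g import *
from workcell import readout,cams,finder
def look(name,marks,cam="wrist"):
    st=readout.get_state();im=cams.read_camera(cam);wp=cams.camera_params(cam)
    cv2.imwrite(f'pics/{name}_raw.png',im)
    R=boardR(yaw)
    for k,b in marks.items():
        X=o+R@np.array(b)
        if cam=="wrist": u=wproj(X,st,wp)
        else:
            if not P: setp()
            u=proj(cam,X)
        print(k,u.round(1))
        if np.all(abs(u)<2000): cv2.circle(im,tuple(int(round(v)) for v in u),3,(0,255,255),1)
    cv2.imwrite(f'pics/{name}.png',im);np.savez(f'pics/{name}.npz',p=st["tcp_pos"],q=st["orientation"])
    # tip in board frame
    Rt=wR(st["orientation"]);print("tip board",(R.T@(st["tcp_pos"]+Rt@tipt-o)).round(4),"F board",(R.T@st["wrist_force"]).round(1),"t",round(st["clock"],2))
    return st,im
M=dict(post=[.1552,0,.01],eye=[.142*np.cos(a),.142*np.sin(a),.017],piv=[0,0,0],A=[-.03,.08,-.028],B=[-.03,-.08,-.028],C=[.175,-.08,-.028],D=[.175,.08,-.028])
E
python3 - <<'E'
from look import *
look("w3",M)
for k in ["eye","post"]:
    r=finder.regions_of("wrist",k);print(k,[(round(d['conf'],2),d['point']) for d in r[:2]])
E
```

```text
post [151.4 147.3]
eye [284.1  84.8]
piv [ 125.3 -186.2]
A [ 298.2 -222.6]
B [ -11.7 -230.3]
C [ 59.2 165.8]
D [295.2 173. ]
tip board [0.1202 0.097  0.077 ] F board [ 1.6  0.5 -1.1] t 5.72
eye [(0.94, [277.9, 68.5])]
post [(0.93, [165.6, 143.0]), (0.17, [316.4, 302.9])]
```

View pics/w3.png

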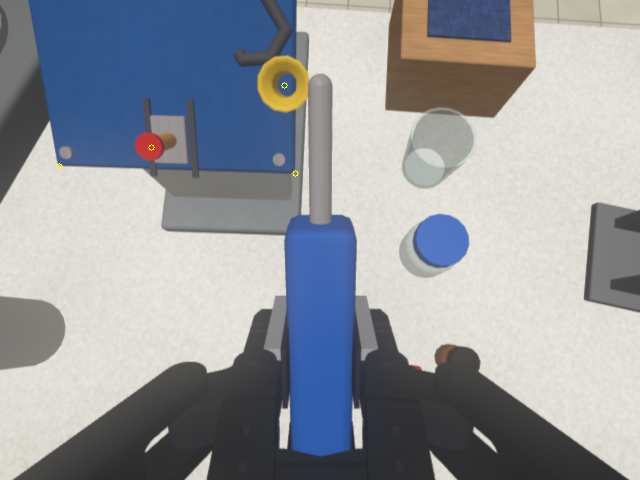

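Run:
```python
from g import *
print(142*np.cos(a),142*np.sin(a))
print(plan(*tgt([.1193,.0768,.030])))
```

```text
119.32721559971345 76.97412303637829
(array([ 0.0494, -0.0222,  0.0004]), array([0.0277, 0.0001, 0.0159]))
```

Call:
drive_tool --moves '[[[0.0,-0.015,0,0.014,0,0.008,255],[0.01,-0.022,0,0.028,0,0.016,255],[0.03,-0.022,0,0.028,0,0.016,255],[0.049,-0.022,0,0.028,0,0.016,255],[0.049,-0.022,0,0.028,0,0.016,255]]]'

```text
clock: 6.5
tcp_pos: [0.5831, 0.1252, 0.2437]
orientation: [0.02, 0.873, 0.033, -0.486]
wrist_force: [-0.1, 0.7, -2.0]
finger_gap: 0.0208
```

Run:
```python
from look import *
look("w4",M)
look("s4",M,"side")
c=cv2.imread('pics/s4_raw.png');cv2.imwrite('pics/s4z.png',cv2.resize(c[170:320,170:330],None,fx=4.5,fy=4,interpolation=cv2.INTER_CUBIC))
print(plan(*tgt([.1193,.0768,.030])))
```

```text
post [113.2 161.1]
eye [277.1  83.9]
piv [  69.3 -270.4]
A [ 295.5 -308.4]
B [ -99.4 -318.4]
C [  9.8 180.5]
D [292.1 189.6]
tip board [0.1202 0.0951 0.0282] F board [ 1.1 -0.7 -1.7] t 6.5
post [246.5 282.3]
eye [257.4 247.6]
piv [187.  232.9]
A [199.9 212.2]
B [142.5 251.7]
C [222.  323.5]
D [270.3 275.1]
tip board [0.1193 0.095  0.0292] F board [ 1.8 -0.2 -0.2] t 6.55
(array([ 0.0004, -0.0211,  0.0002]), array([0.0296, 0.0005, 0.0163]))
```

View pics/w4.png

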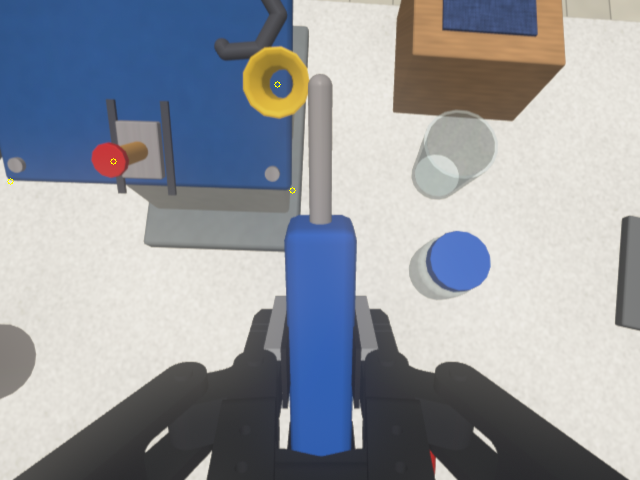

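View pics/s4z.png

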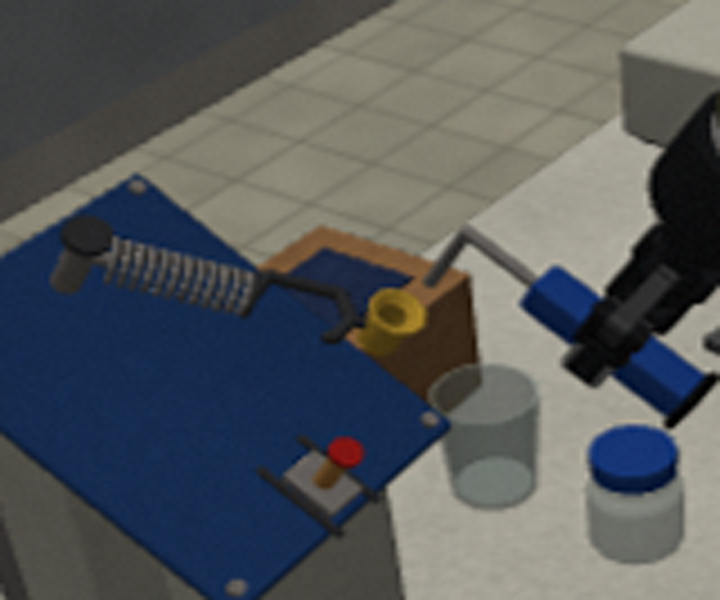

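Run:
```python
from workcell import readout
st=readout.get_state();print(st["joint_pos"].round(3),st["qvel"].round(3),st["wrist_force"])
```

```text
[ 7.800e-02 -6.500e-02 -5.220e-01  5.560e-01 -2.000e-03  3.141e+00] [ 0.001 -0.014  0.012  0.002  0.001 -0.   ] [-0.48917752  0.47027116 -0.84658645]
```

```bash
cat > g.py <<'E'
from h import *
import sys
o=np.array([.7834,.2327,.3028]);yaw=.0442;a=.5729;tipt=np.array([.030,-.0005,-.085])
PSI=.5
def tgt(b,psi=None,o=o):
    psi=PSI if psi is None else psi
    R=boardR(yaw);hR=np.stack([-R[:,0],-R[:,1],R[:,2]],1)@Rn.from_euler('z',psi).as_matrix();T=toolR(hR,-1)
    return o+R@np.array(b)-T@tipt,T
E
python3 - <<'E'
from g import *
for f in (.2,.4,.6,.8,1):
    print(plan(*tgt([.1193,.095+(.0768-.095)*f,.03+.02*f],PSI*f)))
E
```

```text
(array([-0.004 ,  0.0018,  0.0005]), array([-0.0704, -0.0003,  0.0163]))
(array([-0.0081,  0.0066, -0.0007]), array([-0.1704, -0.0011,  0.0163]))
(array([-0.0122,  0.0111, -0.0027]), array([-0.2704, -0.002 ,  0.0163]))
(array([-0.0162,  0.0155, -0.0056]), array([-0.3704, -0.0028,  0.0162]))
(array([-0.0203,  0.0195, -0.0092]), array([-0.4704, -0.0036,  0.0161]))
```

Call:
drive_tool --moves '[[[-0.008,0.002,0,-0.07,0,0.016,255],[-0.012,0.007,-0.001,-0.17,-0.001,0.016,255],[-0.016,0.011,-0.003,-0.27,-0.002,0.016,255],[-0.02,0.0155,-0.0056,-0.37,-0.003,0.016,255],[-0.02,0.0195,-0.009,-0.47,-0.0036,0.016,255]]]' --squeeze 120

```text
clock: 7.22
tcp_pos: [0.5825, 0.1056, 0.2695]
orientation: [0.228, 0.845, 0.139, -0.464]
wrist_force: [-0.3, -0.0, -1.1]
finger_gap: 0.0203
```

Run:
```python
from look import *
st,_=look("w5",M);print(st["joint_pos"].round(2))
print(plan(*tgt([.1193,.0768,.030])))
```

```text
post [143.4  78.2]
eye [318.7  90.6]
piv [ 293.4 -282.6]
A [ 475.7 -197.4]
B [ 160.  -435.5]
C [21.8 39.4]
D [279.6 177.2]
tip board [0.1183 0.0767 0.0513] F board [ 0.8 -0.  -0.7] t 7.22
[ 0.04 -0.09 -0.49  0.61  0.    2.64]
(array([ 0.021 , -0.0013,  0.0013]), array([ 0.0056, -0.0026, -0.0019]))
```

View pics/w5.png

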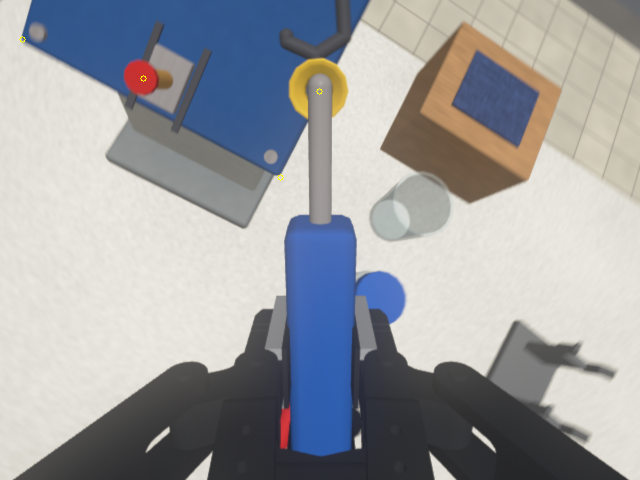

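Call:
drive_tool --moves '[[[0.01,-0.001,0.001,0.0056,-0.0026,-0.0019,255],[0.021,-0.001,0.001,0.0056,-0.0026,-0.0019,255],[0.026,-0.001,0.001,0.0056,-0.0026,-0.0019,255],[0.03,-0.001,0.001,0.0056,-0.0026,-0.0019,255],[0.035,-0.001,0.001,0.0056,-0.0026,-0.0019,255]]]'

```text
clock: 7.9
tcp_pos: [0.6007, 0.1065, 0.2392]
orientation: [0.227, 0.845, 0.139, -0.465]
wrist_force: [-1.3, -0.3, -1.0]
finger_gap: 0.0203
```

Run:
```python
from look import *
st,_=look("w6",M)
look("s6",M,"side");look("c6",M,"scene")
c=cv2.imread('pics/s6_raw.png');d=cv2.imread('pics/c6_raw.png')
x=cv2.resize(c[200:300,190:310],None,fx=5,fy=5,interpolation=cv2.INTER_CUBIC)
cv2.imwrite('pics/s6z.png',x)
cv2.imwrite('pics/c6z.png',cv2.resize(d[190:270,370:490],None,fx=6,fy=6,interpolation=cv2.INTER_CUBIC))
print(plan(*tgt([.1193,.0768,-.004])))
```

```text
post [108.1  74.8]
eye [318.8  88.9]
piv [ 285.8 -381. ]
A [ 508.2 -260.8]
B [ 119.  -567.7]
C [-29.   30.2]
D [274.1 189.1]
tip board [0.1188 0.0768 0.0157] F board [ 1.6  0.3 -0.2] t 7.9
post [246.5 282.3]
eye [257.4 247.6]
piv [187.  232.9]
A [199.9 212.2]
B [142.5 251.7]
C [222.  323.5]
D [270.3 275.1]
tip board [0.1192 0.0769 0.0151] F board [ 1.2  0.6 -1.2] t 7.95
post [425.6 219.5]
eye [400.3 223.5]
piv [460.2 232.5]
A [431.3 255.7]
B [505.8 241.8]
C [454.  228.9]
D [391.9 239.9]
tip board [0.1193 0.0769 0.0154] F board [ 1.8  0.7 -0.9] t 8.0
(array([ 0.0197, -0.0002,  0.0001]), array([-0.0001,  0.0005,  0.0003]))
```

View pics/w6.png

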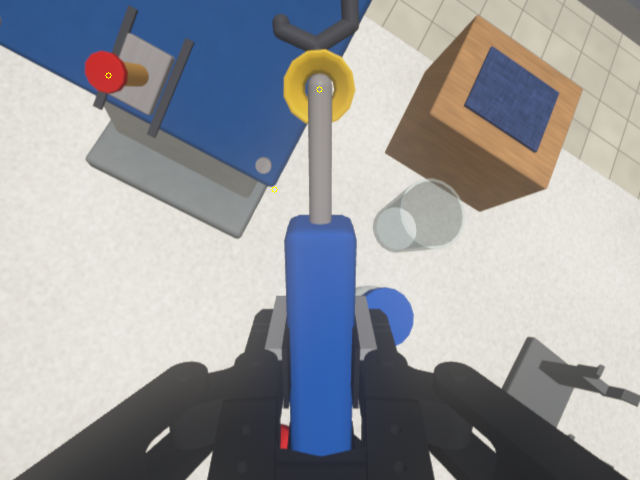

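View pics/s6z.png

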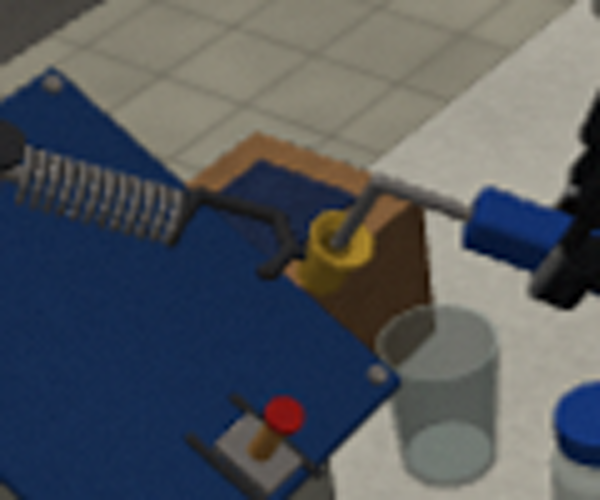

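View pics/c6z.png

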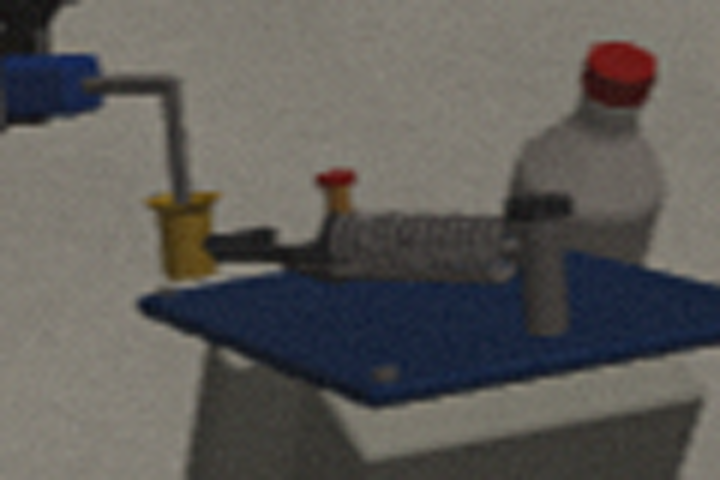

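Call:
drive_tool --moves '[[[0.005,0,0,0,0,0,255],[0.01,0,0,0,0,0,255],[0.015,0,0,0,0,0,255],[0.02,0,0,0,0,0,255],[0.0235,0,0,0,0,0,255]]]'

```text
clock: 8.68
tcp_pos: [0.613, 0.107, 0.2186]
orientation: [0.227, 0.844, 0.139, -0.465]
wrist_force: [0.1, 0.3, -1.3]
finger_gap: 0.0201
```

Run:
```python
from look import *
st,_=look("w7",M);print(st["joint_pos"].round(2))
look("s7",M,"side")
c=cv2.imread('pics/s7_raw.png')
cv2.imwrite('pics/s7z.png',cv2.resize(c[200:300,190:310],None,fx=5,fy=5,interpolation=cv2.INTER_CUBIC))
```

```text
post [74.9 70.9]
eye [319.   87.2]
piv [ 279.1 -481.9]
A [ 539.6 -320.2]
B [  79.3 -701.4]
C [-74.6  21. ]
D [269.1 199.4]
tip board [ 0.1194  0.0769 -0.0083] F board [ 0.6 -0.3 -1.2] t 8.68
[ 0.04  0.   -0.53  0.48  0.    2.64]
post [246.5 282.3]
eye [257.4 247.6]
piv [187.  232.9]
A [199.9 212.2]
B [142.5 251.7]
C [222.  323.5]
D [270.3 275.1]
tip board [ 0.1196  0.0769 -0.0086] F board [ 1.2  0.4 -1.1] t 8.72
```

View pics/s7z.png

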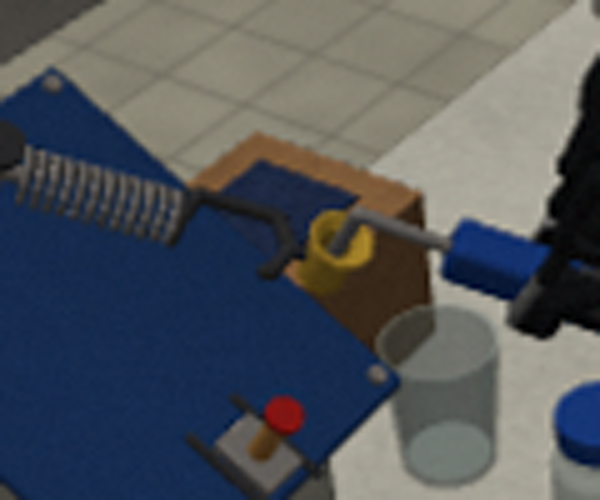

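View pics/w7.png

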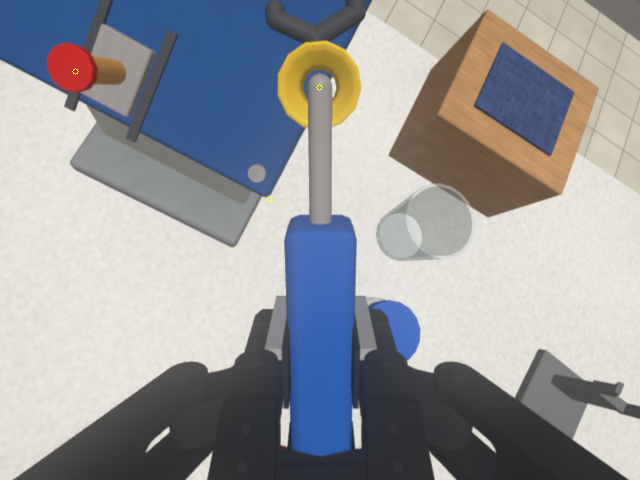

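```bash
cat > path.py <<'E'
from look import *
def rows(r0,r1,a0,a1,n=5,z=-.008,corr=(0,0,0),psi=None):
    st=readout.get_state()
    for k in range(1,n+1):
        f=min(1,k/n);r=r0+(r1-r0)*f;t=a0+(a1-a0)*f
        p,T=tgt(np.array([r*np.cos(t),r*np.sin(t),z])+corr,psi)
        d,w=plan(p,T,st);print([*[float(v) for v in d.round(4)],*[float(v) for v in w.round(3)],255])
E
python3 - <<'E'
from path import *
rows(.142,.172,a,a)
E
```

```text
[-0.0002, 0.0006, 0.0058, -0.0, 0.001, 0.001, 255]
[-0.0002, 0.001, 0.0118, -0.0, 0.001, 0.001, 255]
[-0.0002, 0.0015, 0.0178, -0.0, 0.001, 0.001, 255]
[-0.0002, 0.0019, 0.0238, -0.0, 0.001, 0.001, 255]
[-0.0002, 0.0023, 0.0297, -0.0, 0.001, 0.001, 255]
```

Call:
drive_tool --moves '[[[0,0.0005,0.006,0,0,0,255],[0,0.001,0.012,0,0,0,255],[0,0.0015,0.018,0,0,0,255],[0,0.002,0.024,0,0,0,255],[0,0.0023,0.03,0,0,0,255]]]'

```text
clock: 9.4
tcp_pos: [0.5926, 0.0896, 0.2059]
orientation: [0.227, 0.845, 0.139, -0.465]
wrist_force: [3.6, 2.4, 0.7]
finger_gap: 0.0201
```

Run:
```python
from path import *
st,_=look("w8",M)
rows(.172,.203,a,a)
```

```text
post [ 50.6 -26.4]
eye [310.8 -12.6]
piv [ 265.  -661.1]
A [ 546.3 -446.7]
B [  49.5 -888.5]
C [-102.8  -61.6]
D [261.  136.2]
tip board [ 0.144   0.0933 -0.0078] F board [-3.6 -2.3 -1.3] t 9.4
[-0.0, 0.0005, 0.0054, -0.0, 0.001, 0.001, 255]
[-0.0, 0.001, 0.0116, -0.0, 0.001, 0.001, 255]
[-0.0, 0.0014, 0.0178, -0.0, 0.001, 0.001, 255]
[-0.0, 0.0019, 0.024, -0.0, 0.001, 0.001, 255]
[-0.0, 0.0023, 0.0302, -0.0, 0.001, 0.001, 255]
```

View pics/w8.png

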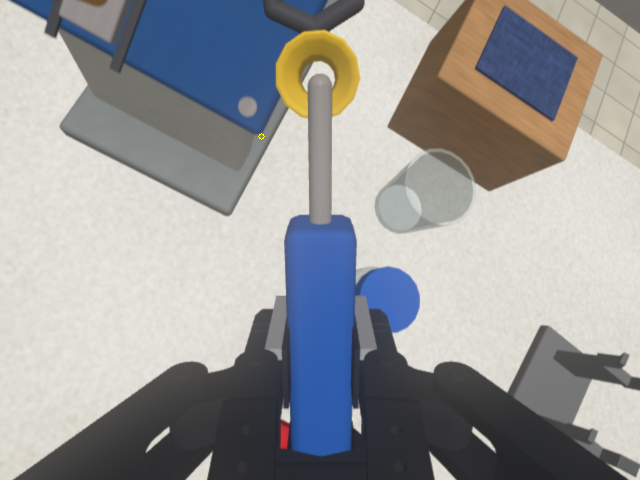

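Call:
drive_tool --moves '[[[0,0.0005,0.006,0,0.001,0,255],[0,0.001,0.012,0,0.001,0,255],[0,0.0015,0.018,0,0.001,0,255],[0,0.002,0.024,0,0.001,0,255],[0,0.0023,0.03,0,0.001,0,255]]]'

```text
clock: 10.07
tcp_pos: [0.5728, 0.0727, 0.1936]
orientation: [0.227, 0.846, 0.139, -0.463]
wrist_force: [5.7, 4.3, 3.0]
finger_gap: 0.0203
```

Run:
```python
from path import *
st,_=look("w9",M);print(st["joint_pos"].round(2))
look("s9",M,"side");look("c9",M,"scene")
c=cv2.imread('pics/s9_raw.png')
cv2.imwrite('pics/s9z.png',cv2.resize(c[200:330,170:320],None,fx=5,fy=4.5,interpolation=cv2.INTER_CUBIC))
print("arc1")
rows(.203,.203,a,.38)
```

```text
post [  24.7 -133.1]
eye [ 301.3 -122.6]
piv [ 249.2 -857.2]
A [ 551.6 -580.6]
B [   19.1 -1086.9]
C [-131.6 -149.6]
D [252.2  69.2]
tip board [ 0.1678  0.1093 -0.0069] F board [-6.5 -4.1 -0.6] t 10.07
[-0.04 -0.07 -0.66  0.41  0.05  2.57]
post [246.5 282.3]
eye [257.4 247.6]
piv [187.  232.9]
A [199.9 212.2]
B [142.5 251.7]
C [222.  323.5]
D [270.3 275.1]
tip board [ 0.1688  0.1095 -0.0071] F board [-5.2 -4.9 -2.6] t 10.12
post [425.6 219.5]
eye [400.3 223.5]
piv [460.2 232.5]
A [431.3 255.7]
B [505.8 241.8]
C [454.  228.9]
D [391.9 239.9]
tip board [ 0.1683  0.1093 -0.007 ] F board [-6.6 -4.2 -1.4] t 10.18
arc1
[0.0007, -0.0085, 0.0031, 0.0, -0.005, 0.0, 255]
[0.0007, -0.0164, 0.0032, 0.0, -0.005, 0.0, 255]
[0.0007, -0.0242, 0.003, 0.0, -0.005, 0.0, 255]
[0.0007, -0.032, 0.0025, 0.0, -0.005, 0.0, 255]
[0.0007, -0.0398, 0.0017, 0.0, -0.005, 0.0, 255]
```

View pics/s9z.png

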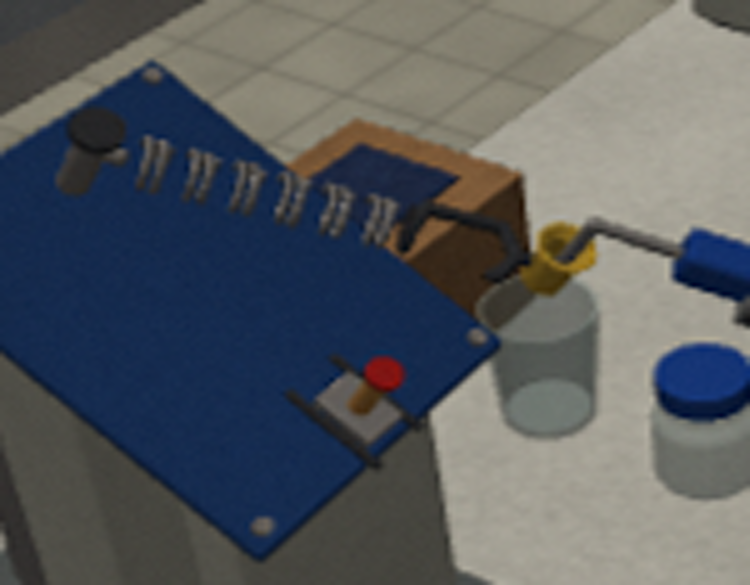

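View pics/w9.png

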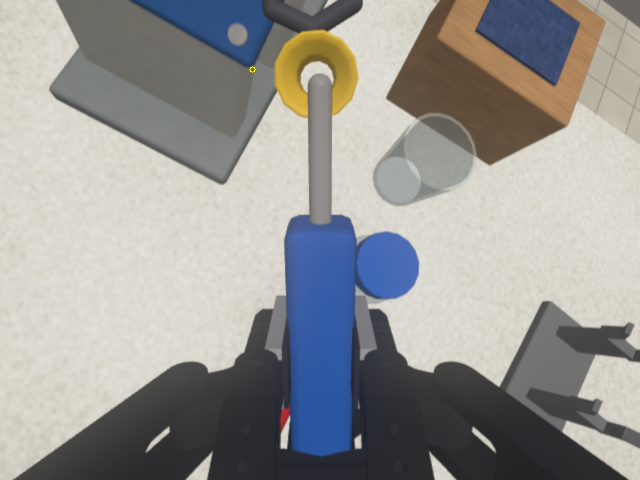

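Call:
drive_tool --moves '[[[0.0007,-0.0085,0.003,0,-0.005,0,255],[0.0007,-0.0164,0.0032,0,-0.005,0,255],[0.0007,-0.0242,0.003,0,-0.005,0,255],[0.0007,-0.032,0.0025,0,-0.005,0,255],[0.0007,-0.0398,0.0017,0,-0.005,0,255]]]'

```text
clock: 10.85
tcp_pos: [0.5568, 0.1065, 0.1848]
orientation: [0.227, 0.846, 0.138, -0.462]
wrist_force: [7.6, 3.0, 2.9]
finger_gap: 0.02
```

Run:
```python
from path import *
st,_=look("w10",M)
rows(.203,.203,.39,.2)
```

```text
post [ 151.1 -125.7]
eye [ 430.9 -114.9]
piv [ 418.9 -838.5]
A [ 676.5 -567.9]
B [  180.7 -1067.3]
C [ -28.6 -143.6]
D [340.1  73.5]
tip board [ 0.1847  0.0748 -0.0066] F board [-8.1 -2.7 -1.6] t 10.85
[0.0008, -0.0061, 0.0024, 0.0, -0.006, -0.001, 255]
[0.0008, -0.0137, 0.0011, 0.0, -0.006, -0.001, 255]
[0.0008, -0.0213, -0.0005, 0.0, -0.006, -0.001, 255]
[0.0008, -0.0288, -0.0023, 0.0, -0.006, -0.001, 255]
[0.0008, -0.0362, -0.0045, 0.0, -0.006, -0.001, 255]
```

Call:
drive_tool --moves '[[[0.0008,-0.006,0.003,0,-0.006,0,255],[0.0008,-0.0135,0.0025,0,-0.006,0,255],[0.0008,-0.0205,0.0015,0,-0.006,0,255],[0.0008,-0.028,-0.0003,0,-0.006,0,255],[0.0008,-0.0352,-0.0023,0,-0.006,0,255]]]'

```text
clock: 11.52
tcp_pos: [0.5457, 0.1387, 0.179]
orientation: [0.227, 0.846, 0.137, -0.462]
wrist_force: [7.3, 1.3, 1.9]
finger_gap: 0.0204
```

Run:
```python
from path import *
st,_=look("w11",M)
look("s11",M,"side");look("c11",M,"scene")
c=cv2.imread('pics/s11_raw.png')
cv2.imwrite('pics/s11z.png',cv2.resize(c[200:330,170:320],None,fx=5,fy=4.5,interpolation=cv2.INTER_CUBIC))
rows(.205,.205,.2,.04)
```

```text
post [ 262.4 -102.8]
eye [541.7 -91.3]
piv [ 562.7 -791.8]
A [ 780.4 -536.3]
B [  320.7 -1019.8]
C [  63.9 -124.7]
D [416.5  87.5]
tip board [ 0.1959  0.0423 -0.0065] F board [-7.2 -1.  -2.2] t 11.53
post [246.5 282.3]
eye [257.4 247.6]
piv [187.  232.9]
A [199.9 212.2]
B [142.5 251.7]
C [222.  323.5]
D [270.3 275.1]
tip board [ 0.1962  0.0416 -0.0065] F board [-7.6 -2.4 -2.2] t 11.57
post [425.6 219.5]
eye [400.3 223.5]
piv [460.2 232.5]
A [431.3 255.7]
B [505.8 241.8]
C [454.  228.9]
D [391.9 239.9]
tip board [ 0.1961  0.0419 -0.0065] F board [-7.6 -1.3 -2.2] t 11.62
[0.001, -0.0096, 0.0015, -0.0, -0.006, -0.005, 255]
[0.0009, -0.0158, -0.0007, -0.0, -0.006, -0.005, 255]
[0.0009, -0.0219, -0.0032, -0.0, -0.006, -0.005, 255]
[0.0009, -0.0279, -0.0058, -0.0, -0.006, -0.005, 255]
[0.0009, -0.0338, -0.0086, -0.0, -0.006, -0.005, 255]
```

View pics/s11z.png

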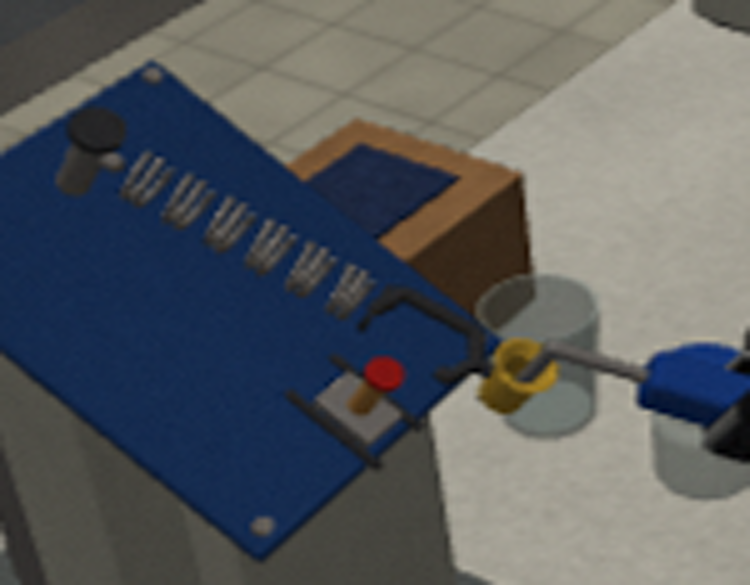

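View pics/w11.png

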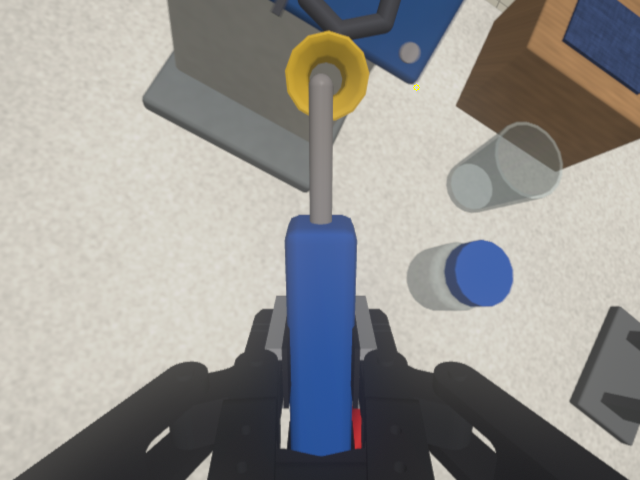

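Call:
drive_tool --moves '[[[0.001,-0.008,0.0015,0,-0.006,-0.005,255],[0.001,-0.015,-0.0007,0,-0.006,-0.005,255],[0.001,-0.0215,-0.0032,0,-0.006,-0.005,255],[0.001,-0.0277,-0.0058,0,-0.006,-0.005,255],[0.001,-0.0338,-0.0086,0,-0.006,-0.005,255]]]'

```text
clock: 12.3
tcp_pos: [0.5407, 0.1722, 0.1766]
orientation: [0.226, 0.847, 0.137, -0.462]
wrist_force: [7.3, 0.9, 2.1]
finger_gap: 0.0203
```

Run:
```python
from path import *
st,_=look("w12",M);print(st["joint_pos"].round(2))
look("s12",M,"side");look("c12",M,"scene")
c=cv2.imread('pics/s12_raw.png')
cv2.imwrite('pics/s12z.png',cv2.resize(c[200:330,170:320],None,fx=5,fy=4.5,interpolation=cv2.INTER_CUBIC))
rows(.205,.205,.04,-.012)
```

```text
post [361.6 -56.6]
eye [636.2 -44.3]
piv [ 682.8 -704.3]
A [ 866.4 -477.7]
B [ 442.6 -927.8]
C [150.2 -85.8]
D [484.2 116.2]
tip board [ 0.2001  0.0088 -0.0066] F board [-7.4 -0.6 -2.1] t 12.3
[ 0.22 -0.06 -0.7   0.37 -0.09  2.79]
post [246.5 282.3]
eye [257.4 247.6]
piv [187.  232.9]
A [199.9 212.2]
B [142.5 251.7]
C [222.  323.5]
D [270.3 275.1]
tip board [ 0.2001  0.0081 -0.0066] F board [-7.7  0.8 -2.4] t 12.35
post [425.6 219.5]
eye [400.3 223.5]
piv [460.2 232.5]
A [431.3 255.7]
B [505.8 241.8]
C [454.  228.9]
D [391.9 239.9]
tip board [ 0.2001  0.0084 -0.0066] F board [-7.5 -0.3 -1.1] t 12.4
[0.0008, -0.0043, 0.0029, -0.002, -0.006, -0.004, 255]
[0.0008, -0.0062, 0.0019, -0.002, -0.006, -0.004, 255]
[0.0008, -0.008, 0.0009, -0.002, -0.006, -0.004, 255]
[0.0008, -0.0099, -0.0001, -0.002, -0.006, -0.004, 255]
[0.0008, -0.0118, -0.0011, -0.002, -0.006, -0.004, 255]
```

View pics/s12z.png

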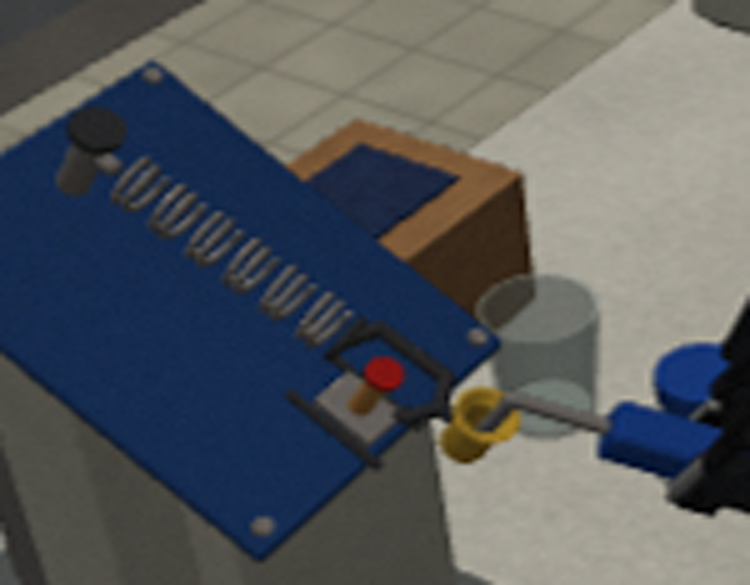

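View pics/w12.png

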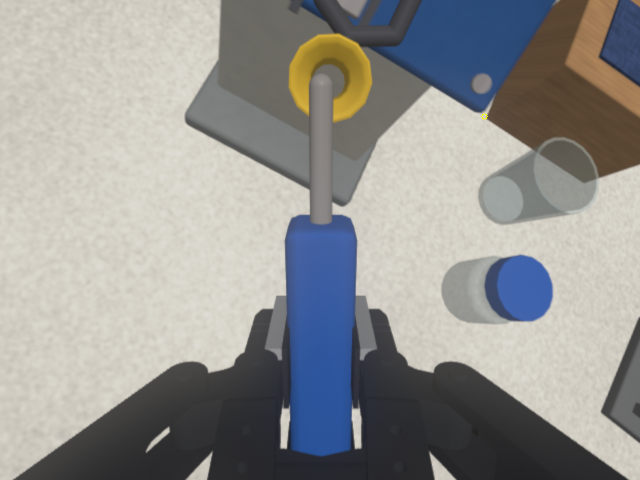

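Call:
drive_tool --moves '[[[0.001,-0.003,0.002,0,-0.004,-0.003,255],[0.001,-0.006,0.0018,0,-0.006,-0.004,255],[0.001,-0.009,0.0008,0,-0.006,-0.004,255],[0.001,-0.0115,-0.0005,0,-0.006,-0.004,255],[0.001,-0.0115,-0.0005,0,-0.006,-0.004,255]]]'

```text
clock: 13.08
tcp_pos: [0.54, 0.1821, 0.1763]
orientation: [0.226, 0.847, 0.136, -0.462]
wrist_force: [7.4, -0.0, 2.9]
finger_gap: 0.0204
```

Run:
```python
from path import *
st,_=look("w13",M)
look("s13",M,"side");look("c13",M,"scene")
c=cv2.imread('pics/s13_raw.png');d=cv2.imread('pics/c13_raw.png')
x=cv2.resize(c[230:310,200:300],None,fx=7.5,fy=7,interpolation=cv2.INTER_CUBIC)
cv2.imwrite('pics/s13z.png',x)
cv2.imwrite('pics/c13z.png',cv2.resize(d[190:270,370:490],None,fx=6,fy=6,interpolation=cv2.INTER_CUBIC))
rows(.200,.190,-.012,-.012)
```

```text
post [388.2 -41.1]
eye [660.9 -29. ]
piv [ 712.9 -675.7]
A [ 887.7 -458.6]
B [ 473.6 -897.3]
C [173.6 -72.4]
D [502.5 125.8]
tip board [ 0.2004 -0.0011 -0.0067] F board [-7.8  0.3 -1.4] t 13.07
post [246.5 282.3]
eye [257.4 247.6]
piv [187.  232.9]
A [199.9 212.2]
B [142.5 251.7]
C [222.  323.5]
D [270.3 275.1]
tip board [ 0.2005 -0.001  -0.0067] F board [-6.8  1.  -2.5] t 13.12
post [425.6 219.5]
eye [400.3 223.5]
piv [460.2 232.5]
A [431.3 255.7]
B [505.8 241.8]
C [454.  228.9]
D [391.9 239.9]
tip board [ 0.2005 -0.0009 -0.0067] F board [-7.9 -0.6 -1.7] t 13.18
[0.0008, 0.0004, -0.0031, -0.004, -0.006, -0.005, 255]
[0.0008, 0.0014, -0.0048, -0.004, -0.006, -0.005, 255]
[0.0008, 0.0024, -0.0066, -0.004, -0.006, -0.005, 255]
[0.0008, 0.0033, -0.0083, -0.004, -0.006, -0.005, 255]
[0.0008, 0.0043, -0.0101, -0.004, -0.006, -0.005, 255]
```

View pics/s13z.png

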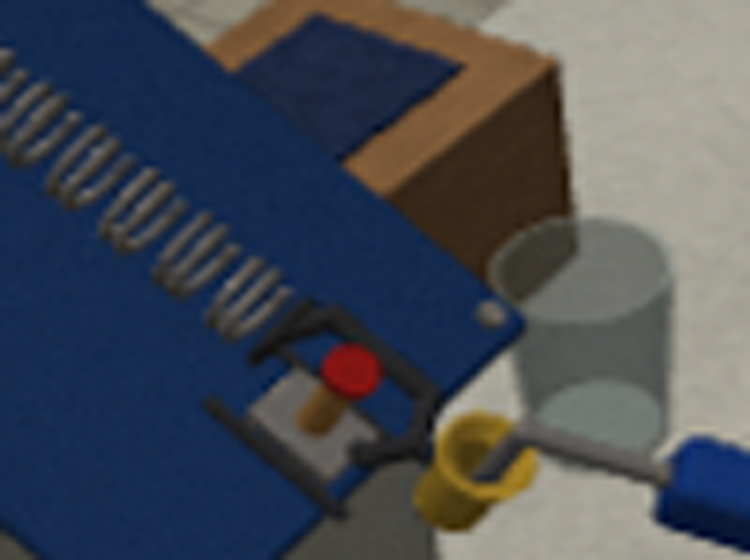

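View pics/c13z.png

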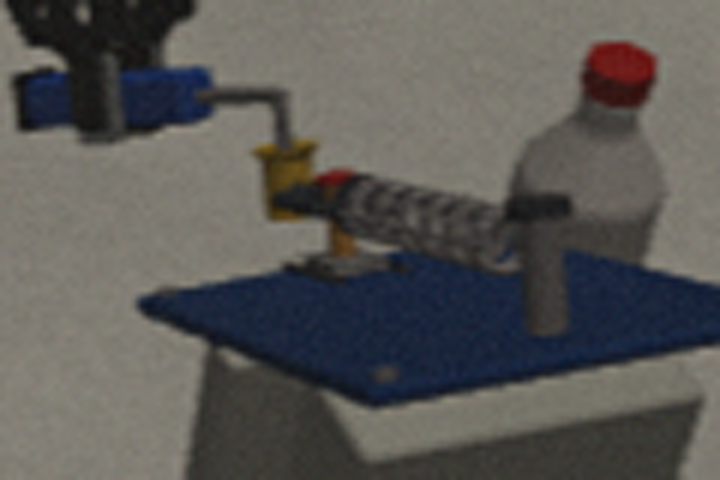

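Call:
drive_tool --moves '[[[0.001,0.0008,-0.0014,0,-0.004,-0.003,255],[0.001,0.0015,-0.0028,0,-0.006,-0.004,255],[0.001,0.0023,-0.0042,0,-0.006,-0.004,255],[0.001,0.003,-0.0056,0,-0.006,-0.004,255],[0.001,0.0038,-0.007,0,-0.006,-0.004,255]]]'

```text
clock: 13.85
tcp_pos: [0.5498, 0.1818, 0.1821]
orientation: [0.225, 0.847, 0.136, -0.463]
wrist_force: [6.5, 0.5, 2.2]
finger_gap: 0.0195
```

Run:
```python
from path import *
st,_=look("w14",M)
rows(.192,.182,-.006,-.006)
```

```text
post [367.7  -7.9]
eye [634.5   4.6]
piv [ 677.5 -618.3]
A [ 857.6 -419. ]
B [ 444.8 -838.6]
C [160.1 -44.2]
D [486.5 146.9]
tip board [ 1.89e-01 -1.00e-04 -7.10e-03] F board [-6.6 -0.2 -1.6] t 13.85
[0.0006, -0.0008, 0.0006, -0.006, -0.005, -0.005, 255]
[0.0006, 0.0001, -0.0012, -0.006, -0.005, -0.005, 255]
[0.0006, 0.0011, -0.003, -0.006, -0.005, -0.005, 255]
[0.0006, 0.002, -0.0047, -0.006, -0.005, -0.005, 255]
[0.0006, 0.003, -0.0065, -0.006, -0.005, -0.005, 255]
```

Call:
drive_tool --moves '[[[0.0006,-0.0008,0.0008,-0.003,-0.003,-0.003,255],[0.0006,-0.0005,0,-0.006,-0.005,-0.005,255],[0.0006,0,-0.001,-0.006,-0.005,-0.005,255],[0.0006,0.0005,-0.002,-0.006,-0.005,-0.005,255],[0.0006,0.001,-0.003,-0.006,-0.005,-0.005,255]]]'

```text
clock: 14.52
tcp_pos: [0.5539, 0.182, 0.1845]
orientation: [0.227, 0.845, 0.138, -0.464]
wrist_force: [4.1, 0.7, 1.0]
finger_gap: 0.0202
```

Run:
```python
from path import *
st,_=look("w15",M)
look("s15",M,"side");look("c15",M,"scene")
c=cv2.imread('pics/s15_raw.png')
cv2.imwrite('pics/s15z.png',cv2.resize(c[230:310,200:300],None,fx=7.5,fy=7,interpolation=cv2.INTER_CUBIC))
rows(.186,.181,-.006,-.006)
```

```text
post [362.6   6.1]
eye [627.8  20.5]
piv [ 673.1 -597.3]
A [ 854.3 -402.4]
B [ 442.8 -821.1]
C [157.3 -33.9]
D [481.9 156.8]
tip board [ 0.1846 -0.0006 -0.0076] F board [-4.1 -0.5 -1.4] t 14.53
post [246.5 282.3]
eye [257.4 247.6]
piv [187.  232.9]
A [199.9 212.2]
B [142.5 251.7]
C [222.  323.5]
D [270.3 275.1]
tip board [ 0.1846 -0.0007 -0.0077] F board [-5.4  1.  -2.1] t 14.57
post [425.6 219.5]
eye [400.3 223.5]
piv [460.2 232.5]
A [431.3 255.7]
B [505.8 241.8]
C [454.  228.9]
D [391.9 239.9]
tip board [ 0.1847 -0.0007 -0.0077] F board [-4.9  0.  -1.8] t 14.62
[0.0002, -0.0003, 0.0, -0.001, -0.001, -0.002, 255]
[0.0002, 0.0002, -0.0008, -0.001, -0.001, -0.002, 255]
[0.0002, 0.0007, -0.0017, -0.001, -0.001, -0.002, 255]
[0.0002, 0.0012, -0.0026, -0.001, -0.001, -0.002, 255]
[0.0002, 0.0017, -0.0035, -0.001, -0.001, -0.002, 255]
```

View pics/s15z.png

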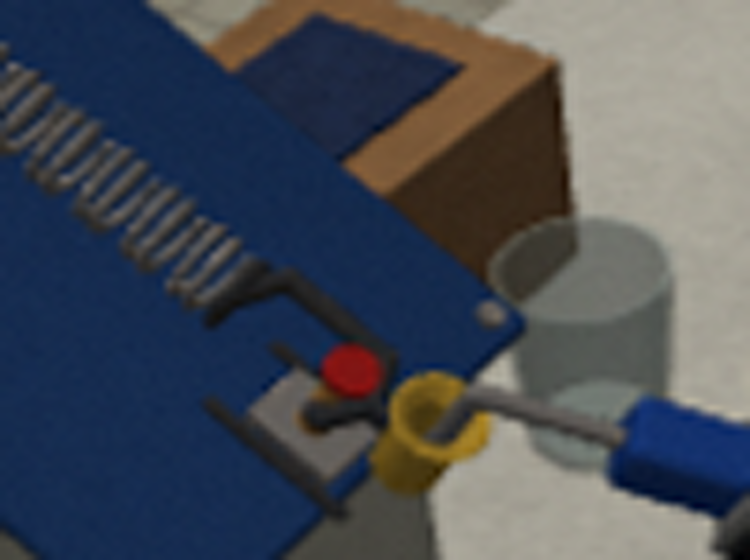

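View pics/w15.png

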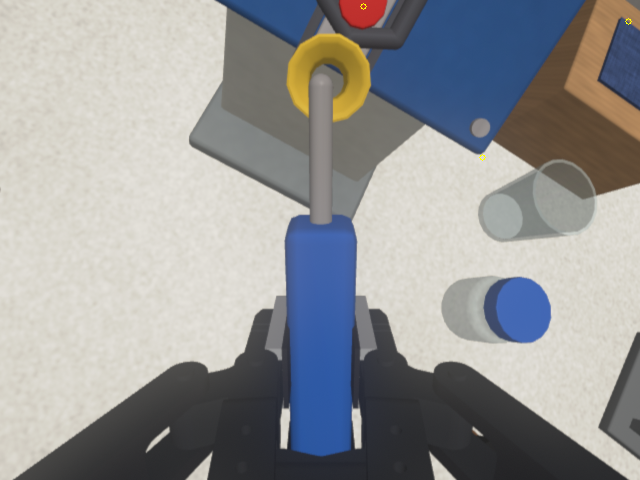

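Call:
drive_tool --moves '[[[0,-0.0003,0,-0.001,-0.001,-0.002,255],[0,0.0002,-0.0008,-0.001,-0.001,-0.002,255],[0,0.0007,-0.0017,-0.001,-0.001,-0.002,255],[0,0.0012,-0.0026,-0.001,-0.001,-0.002,255],[0,0.0014,-0.003,-0.001,-0.001,-0.002,255]]]'

```text
clock: 15.3
tcp_pos: [0.5551, 0.1824, 0.1844]
orientation: [0.227, 0.844, 0.139, -0.466]
wrist_force: [-1.0, 0.1, -1.6]
finger_gap: 0.02
```

Run:
```python
from path import *
st,_=look("w16",M)
rows(.183,.180,-.006,-.006)
```

```text
post [362.9   8.9]
eye [630.1  24. ]
piv [ 679.7 -603. ]
A [ 862.9 -405.3]
B [ 446.9 -831.8]
C [157.2 -32.5]
D [482.7 159.3]
tip board [ 0.1838 -0.0011 -0.0086] F board [ 1.7 -0.1 -0.8] t 15.3
[-0.0003, 0.0004, -0.0009, 0.001, 0.003, 0.002, 255]
[-0.0003, 0.0007, -0.0014, 0.001, 0.003, 0.002, 255]
[-0.0003, 0.001, -0.0019, 0.001, 0.003, 0.002, 255]
[-0.0003, 0.0013, -0.0024, 0.001, 0.003, 0.002, 255]
[-0.0003, 0.0016, -0.003, 0.001, 0.003, 0.002, 255]
```

View pics/w16.png

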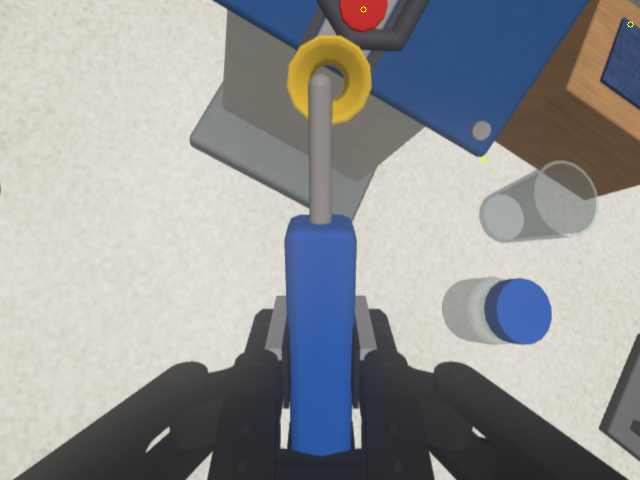

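Call:
drive_tool --moves '[[[0,0.0004,-0.0009,0.001,0.003,0.002,255],[0,0.0008,-0.0016,0.001,0.003,0.002,255],[0,0.0013,-0.0024,0.001,0.003,0.002,255],[0,0.0013,-0.0024,0.001,0.003,0.002,255],[0,0.0013,-0.0024,0.001,0.003,0.002,255]]]'

```text
clock: 15.98
tcp_pos: [0.5577, 0.1826, 0.1861]
orientation: [0.227, 0.845, 0.139, -0.465]
wrist_force: [0.1, -0.7, -0.7]
finger_gap: 0.02
```

Run:
```python
from path import *
st,_=look("w17",M)
print(plan(*tgt([.181,-.001,-.008])))
print(plan(*tgt([.181,-.001,.045])))
look("s17",M,"side")
c=cv2.imread('pics/s17_raw.png')
cv2.imwrite('pics/s17z.png',cv2.resize(c[230:310,200:300],None,fx=7.5,fy=7,interpolation=cv2.INTER_CUBIC))
```

```text
post [357.9  18.2]
eye [622.1  33.2]
piv [ 666.5 -579.3]
A [ 849.4 -389.2]
B [ 437.6 -803.5]
C [154.4 -24. ]
D [478.3 165.1]
tip board [ 0.1806 -0.0011 -0.0083] F board [ 0.3  0.7 -0.6] t 15.97
(array([-0.0003, -0.0001,  0.0003]), array([-0.0003, -0.0002, -0.0001]))
(array([-0.0533, -0.0001,  0.0003]), array([-0.0003, -0.0002, -0.0001]))
post [246.5 282.3]
eye [257.4 247.6]
piv [187.  232.9]
A [199.9 212.2]
B [142.5 251.7]
C [222.  323.5]
D [270.3 275.1]
tip board [ 0.1807 -0.001  -0.0083] F board [ 0.8 -0.4 -0.4] t 16.02
```

View pics/w17.png

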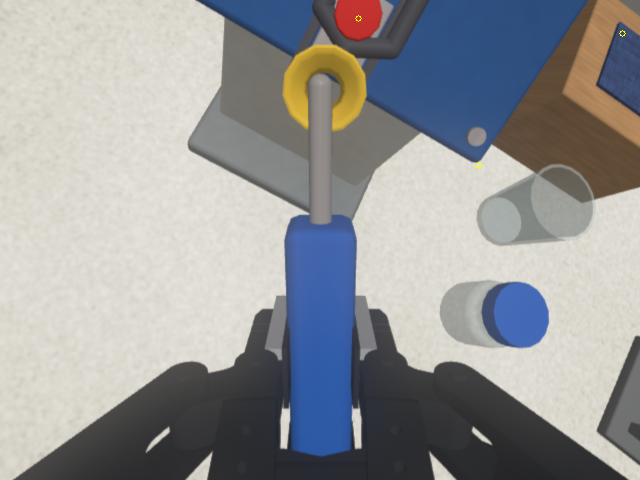

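View pics/s17z.png

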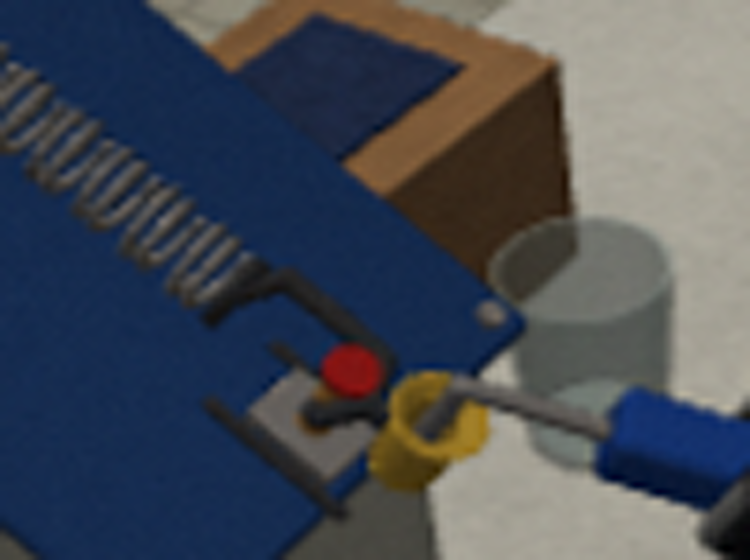

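Call:
drive_tool --moves '[[[0,0.0015,0.001,0,0,0,255],[-0.006,0.0018,0.001,0,0,0,255],[-0.013,0.0018,0.001,0,0,0,255],[-0.02,0.0018,0.001,0,0,0,255],[-0.027,0.0018,0.001,0,0,0,255]]]'

```text
clock: 16.7
tcp_pos: [0.5432, 0.1799, 0.2097]
orientation: [0.227, 0.845, 0.139, -0.464]
wrist_force: [-0.3, -0.7, -1.3]
finger_gap: 0.0204
```

Run:
```python
from path import *
st,_=look("w18",M)
look("s18",M,"side")
c=cv2.imread('pics/s18_raw.png')
cv2.imwrite('pics/s18z.png',cv2.resize(c[230:310,200:300],None,fx=7.5,fy=7,interpolation=cv2.INTER_CUBIC))
```

```text
post [347.4  27.4]
eye [568.2  40.2]
piv [ 591.3 -447.9]
A [ 758.7 -313.5]
B [ 409.5 -634.3]
C [172.7 -10.4]
D [456.  154.6]
tip board [0.1804 0.0009 0.0195] F board [ 1.   0.7 -0.9] t 16.7
post [246.5 282.3]
eye [257.4 247.6]
piv [187.  232.9]
A [199.9 212.2]
B [142.5 251.7]
C [222.  323.5]
D [270.3 275.1]
tip board [0.1799 0.0009 0.0203] F board [ 0.1 -0.5 -0.5] t 16.75
```

View pics/s18z.png

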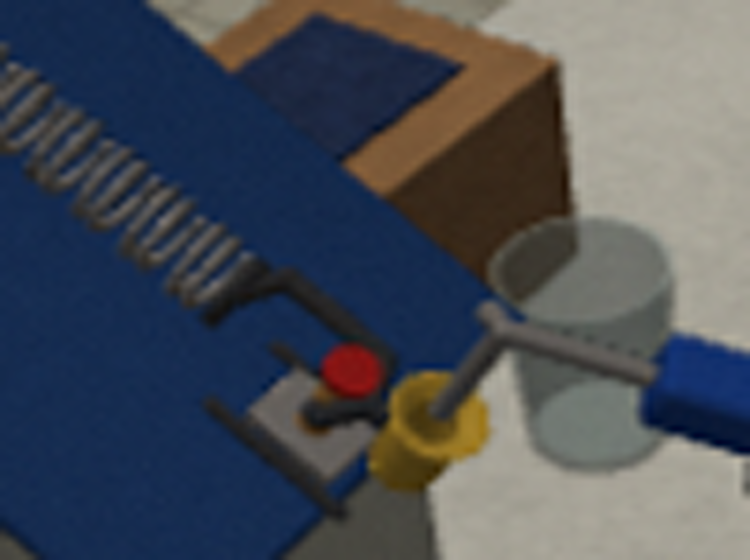

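Call:
drive_tool --moves '[[[-0.015,0,0,0,0,0,255],[-0.03,0,0,0,0,0,255],[-0.05,0,0,0,0,0,255],[-0.075,0,0,0,0,0,255],[-0.1,0,0,0,0,0,255]]]'

```text
clock: 17.42
tcp_pos: [0.4896, 0.1776, 0.2966]
orientation: [0.227, 0.845, 0.139, -0.464]
wrist_force: [-0.5, -0.1, -2.1]
finger_gap: 0.0205
```

Run:
```python
from path import *
from workcell import readout
print(readout.get_state()["joint_pos"].round(2))
look("s19",M,"side")
c=cv2.imread('pics/s19_raw.png')
cv2.imwrite('pics/s19z.png',cv2.resize(c[210:310,160:300],None,fx=5.5,fy=5.5,interpolation=cv2.INTER_CUBIC))
T=toolR(Rn.from_euler('z',-.152).as_matrix(),-1)
print(plan([.64,-.19,.25],T));print(plan([.6553,-.1996,.19],T))
```

```text
[ 0.26 -0.23 -0.53  0.72 -0.11  2.82]
post [246.5 282.3]
eye [257.4 247.6]
piv [187.  232.9]
A [199.9 212.2]
B [142.5 251.7]
C [222.  323.5]
D [270.3 275.1]
tip board [0.1798 0.0009 0.1218] F board [ 1.6  0.1 -1.5] t 17.43
(array([0.1134, 0.3699, 0.1038]), array([ 0.6772, -0.5708, -0.0855]))
(array([0.172 , 0.3696, 0.126 ]), array([ 0.6772, -0.5708, -0.0855]))
```

View pics/s19z.png

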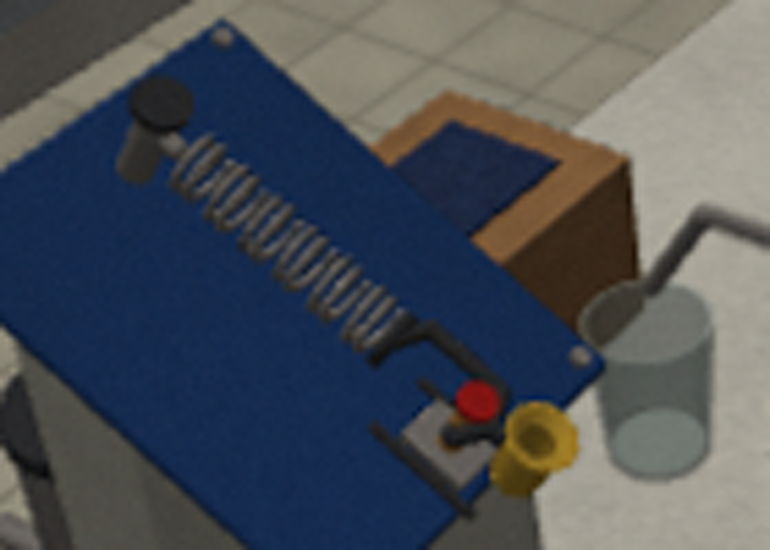

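Call:
drive_tool --moves '[[[0.015,0.05,0.014,0.09,-0.075,-0.011,255],[0.03,0.1,0.028,0.18,-0.15,-0.023,255],[0.045,0.15,0.042,0.27,-0.225,-0.034,255],[0.06,0.2,0.056,0.36,-0.3,-0.045,255],[0.075,0.25,0.07,0.45,-0.38,-0.057,255]]]'

```text
clock: 18.1
tcp_pos: [0.5914, -0.0724, 0.2684]
orientation: [0.041, 0.77, 0.01, -0.637]
wrist_force: [1.3, 0.2, -0.8]
finger_gap: 0.0199
```

Run:
```python
from path import *
T=toolR(Rn.from_euler('z',-.152).as_matrix(),-1)
print(plan([.6553,-.1996,.21],T))
```

```text
(array([ 0.0739,  0.1282, -0.0422]), array([ 0.2243, -0.1905, -0.0287]))
```

Call:
drive_tool --moves '[[[0.02,0.04,-0.013,0.07,-0.06,-0.009,255],[0.04,0.08,-0.026,0.14,-0.12,-0.018,255],[0.06,0.115,-0.038,0.2,-0.17,-0.026,255],[0.074,0.128,-0.042,0.2243,-0.1905,-0.0287,255],[0.074,0.128,-0.042,0.2243,-0.1905,-0.0287,255]]]'

```text
clock: 18.73
tcp_pos: [0.6553, -0.2006, 0.2073]
orientation: [0.055, -0.704, 0.054, 0.706]
wrist_force: [-1.0, 0.4, -1.8]
finger_gap: 0.0201
```

Run:
```python
from path import *
T=toolR(Rn.from_euler('z',-.152).as_matrix(),-1)
print(plan([.6553,-.1996,.1911],T))
print(plan([.6553,-.1996,.12],T))
look("w20",M)
```

```text
(array([ 0.0162, -0.001 ,  0.0001]), array([-0.0015,  0.0028,  0.0007]))
(array([ 0.0873, -0.0009, -0.0001]), array([-0.0015,  0.0028,  0.0007]))
post [-729.   506.4]
eye [-804.8  485.8]
piv [-3194.5   287.8]
A [-3387.4  -236.9]
B [-3895.2    90.4]
C [-663.3  444.3]
D [-389.2  393.6]
tip board [ 0.1207  0.4434 -0.0728] F board [ 1.7 -0.5 -1. ] t 18.73
```

View pics/w20_raw.png

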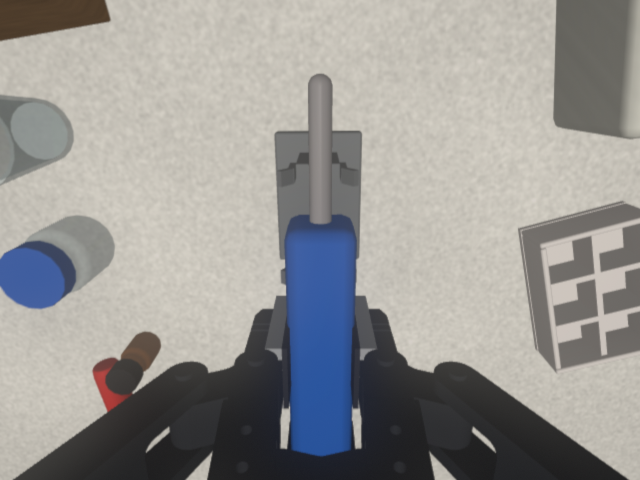

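Call:
drive_tool --moves '[[[0.025,-0.0005,0,-0.001,0.003,0,255],[0.05,-0.001,0,-0.0015,0.003,0,255],[0.075,-0.001,0,-0.0015,0.003,0,255],[0.09,-0.001,0,-0.0015,0.003,0,255],[0.09,-0.001,0,-0.0015,0.003,0,255]]]'

```text
clock: 19.4
tcp_pos: [0.6545, -0.1976, 0.1187]
orientation: [-0.053, 0.705, -0.053, -0.705]
wrist_force: [-0.6, -0.5, -1.3]
finger_gap: 0.0202
```

Run:
```python
from path import *
T=toolR(Rn.from_euler('z',-.152).as_matrix(),-1)
print(plan([.6553,-.1996,.062],T))
im=look("s21",M,"side")[1]
c=cv2.imread('pics/s21_raw.png')
cv2.imwrite('pics/s21z.png',cv2.resize(c[190:290,300:400],None,fx=6,fy=6,interpolation=cv2.INTER_CUBIC))
```

```text
(array([ 0.0567,  0.0019, -0.001 ]), array([ 0.0022, -0.0008,  0.001 ]))
post [246.5 282.3]
eye [257.4 247.6]
piv [187.  232.9]
A [199.9 212.2]
B [142.5 251.7]
C [222.  323.5]
D [270.3 275.1]
tip board [ 0.1679  0.4401 -0.1475] F board [ 1.2  0.5 -0.8] t 19.4
```

View pics/s21z.png

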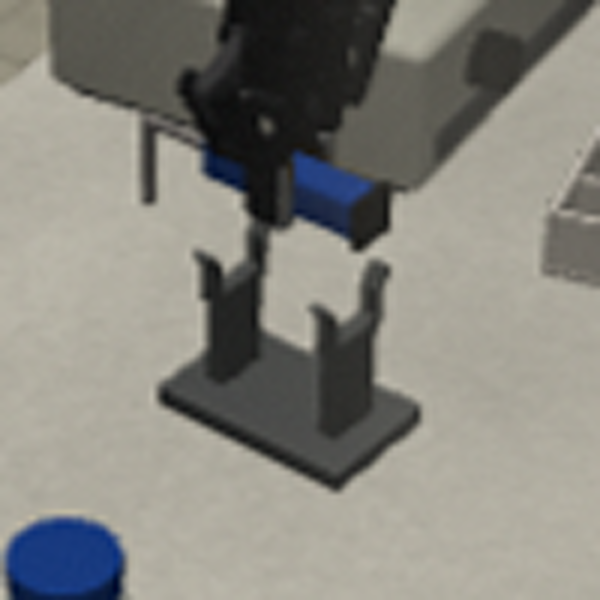

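Handle sits above the saddles, aligned. Lowering in.

Call:
drive_tool --moves '[[[0.012,0.001,-0.0005,0.002,0,0.001,255],[0.025,0.002,-0.001,0.002,0,0.001,255],[0.037,0.002,-0.001,0.002,0,0.001,255],[0.047,0.002,-0.001,0.002,0,0.001,255],[0.052,0.002,-0.001,0.002,0,0.001,255]]]'

```text
clock: 20.08
tcp_pos: [0.6554, -0.2, 0.0663]
orientation: [-0.054, 0.705, -0.054, -0.705]
wrist_force: [0.5, 0.5, -1.0]
finger_gap: 0.0206
```

Run:
```python
from path import *
T=toolR(Rn.from_euler('z',-.152).as_matrix(),-1)
print(plan([.6553,-.1996,.061],T))
st=look("w22",M)[0];print(st["tcp_pos"],st["wrist_force"])
```

```text
(array([ 0.0053, -0.0004,  0.0002]), array([-0.0002, -0.0008, -0.0001]))
post [-5100.2  2234.4]
eye [ 30936.  -10637.2]
piv [2610.1  -33.7]
A [2029.7  245.2]
B [3042.7   95.5]
C [-2386.  1062.]
D [-1815.7  1002.6]
tip board [ 0.195   0.4428 -0.1923] F board [ 0.1 -0.5 -1.1] t 20.07
[ 0.65544069 -0.20003491  0.06631221] [ 0.46186489  0.48025223 -1.00578841]
```

View pics/w22_raw.png

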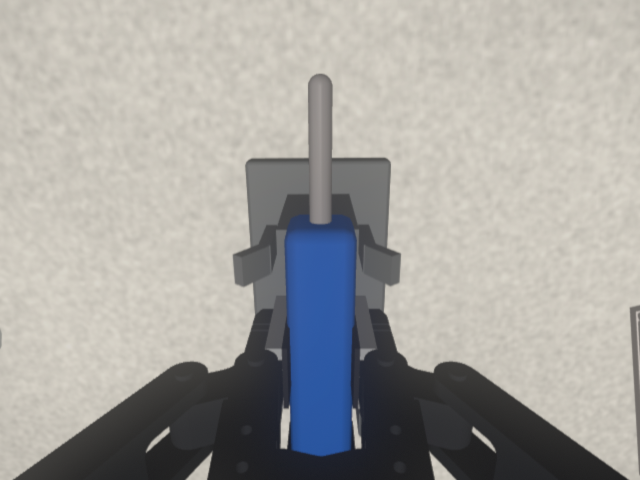

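Handle is inside the cheeks with no contact force; lower the last 5–6 mm until the saddles take it.

Call:
drive_tool --moves '[[[0.002,0,0,0,0,0,255],[0.004,0,0,0,0,0,255],[0.0055,0,0,0,0,0,255],[0.006,0,0,0,0,0,255],[0.006,0,0,0,0,0,255]]]'

```text
clock: 20.75
tcp_pos: [0.6556, -0.2, 0.0608]
orientation: [-0.054, 0.706, -0.054, -0.705]
wrist_force: [-1.4, 0.7, 3.5]
finger_gap: 0.0203
```

Call:
drive_tool --moves '[[[0,0,0,0,0,0,160],[0,0,0,0,0,0,130],[0,0,0,0,0,0,80],[0,0,0,0,0,0,0],[0,0,0,0,0,0,0]]]'

```text
clock: 21.38
tcp_pos: [0.6556, -0.2, 0.0608]
orientation: [-0.054, 0.706, -0.054, -0.705]
wrist_force: [-0.2, 0.6, 0.3]
finger_gap: 0.0853
```

Call:
drive_tool --moves '[[[0,0,0,0,0,0,0],[0,0,0,0,0,0,0],[0,0,0,0,0,0,0],[-0.01,0,0,0,0,0,0],[-0.025,0,0,0,0,0,0]]]'

```text
clock: 22.0
tcp_pos: [0.6553, -0.1999, 0.0864]
orientation: [-0.054, 0.705, -0.054, -0.705]
wrist_force: [0.1, -0.3, -0.6]
finger_gap: 0.0854
```

Run:
```python
from path import *
st=look("w23",M)[0]
look("s23",M,"side");look("c23",M,"scene")
c=cv2.imread('pics/s23_raw.png')
cv2.imwrite('pics/s23z.png',cv2.resize(c[190:290,300:400],None,fx=6,fy=6,interpolation=cv2.INTER_CUBIC))
```

```text
post [-3090.1  1438.5]
eye [-9900.7  3668.8]
piv [3308.2  -70.7]
A [2475.8  286.3]
B [3868.6   98. ]
C [-1848.7   868.5]
D [-1341.8   799.7]
tip board [ 0.1845  0.4426 -0.1753] F board [ 0.2  0.3 -0.6] t 22.0
post [246.5 282.3]
eye [257.4 247.6]
piv [187.  232.9]
A [199.9 212.2]
B [142.5 251.7]
C [222.  323.5]
D [270.3 275.1]
tip board [ 0.1813  0.4434 -0.1732] F board [-1.   0.4  0.3] t 22.05
post [425.6 219.5]
eye [400.3 223.5]
piv [460.2 232.5]
A [431.3 255.7]
B [505.8 241.8]
C [454.  228.9]
D [391.9 239.9]
tip board [ 0.1812  0.4436 -0.1738] F board [0.1 0.5 0.3] t 22.1
```

View pics/w23_raw.png

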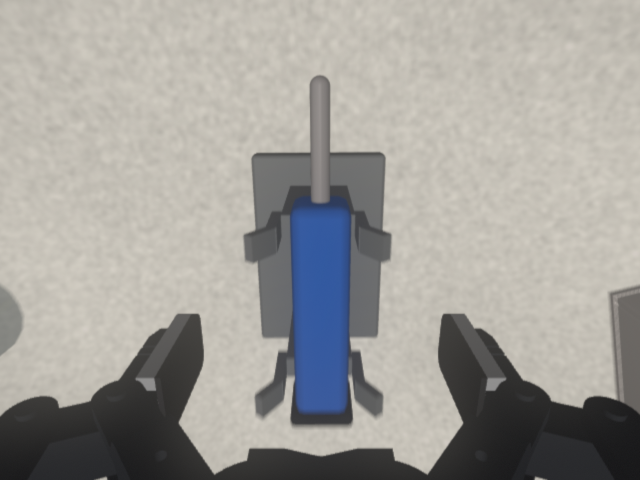

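View pics/s23z.png

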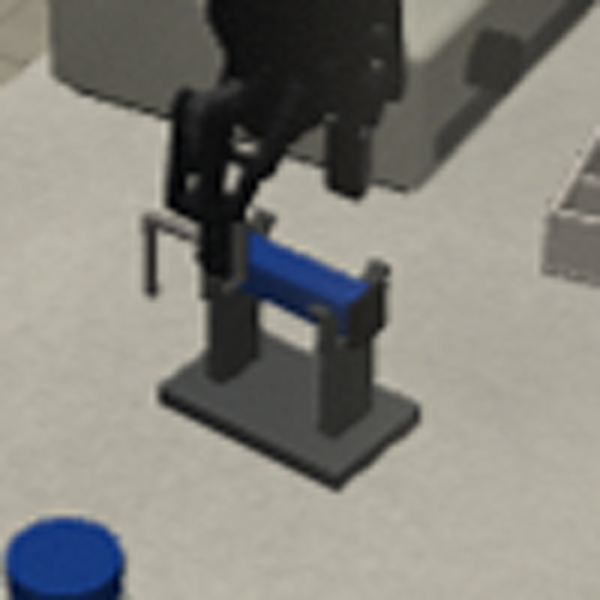

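Puller is home. Back the gripper off.

Call:
drive_tool --moves '[[[-0.02,0,0,0,0,0,0],[-0.05,0,0,0,0,0,0],[-0.09,0,0,0,0,0,0],[-0.13,0,0,0,0,0,0],[-0.13,0,0,0,0,0,0]]]'

```text
clock: 22.78
tcp_pos: [0.6581, -0.2011, 0.2224]
orientation: [-0.052, 0.709, -0.055, -0.701]
wrist_force: [0.2, -0.4, -0.5]
finger_gap: 0.0856
```

Run:
```python
from path import *
look("s24",M,"side");look("c24",M,"scene")
c=cv2.imread('pics/s24_raw.png');d=cv2.imread('pics/c24_raw.png')
cv2.imwrite('pics/f1.png',cv2.resize(c[200:310,160:390],None,fx=3.4,fy=3.4,interpolation=cv2.INTER_CUBIC))
cv2.imwrite('pics/f2.png',cv2.resize(d[200:350,220:500],None,fx=2.8,fy=2.8,interpolation=cv2.INTER_CUBIC))
```

```text
post [246.5 282.3]
eye [257.4 247.6]
piv [187.  232.9]
A [199.9 212.2]
B [142.5 251.7]
C [222.  323.5]
D [270.3 275.1]
tip board [ 0.1093  0.4441 -0.0607] F board [ 0.1  0.4 -0.6] t 22.77
post [425.6 219.5]
eye [400.3 223.5]
piv [460.2 232.5]
A [431.3 255.7]
B [505.8 241.8]
C [454.  228.9]
D [391.9 239.9]
tip board [ 0.1117  0.4436 -0.0625] F board [ 0.4 -0.4 -0.5] t 22.82
```

View pics/f1.png

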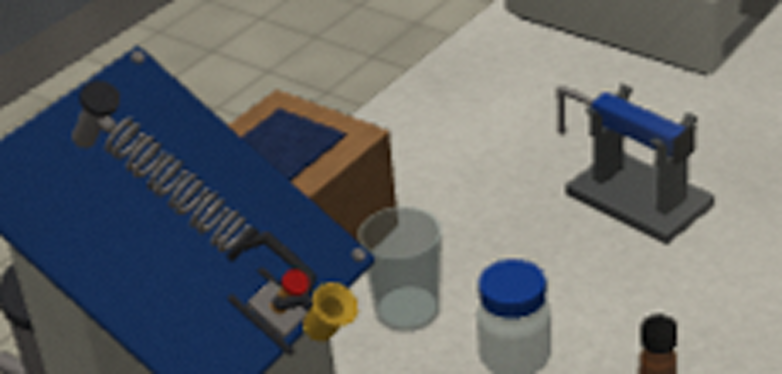

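View pics/f2.png

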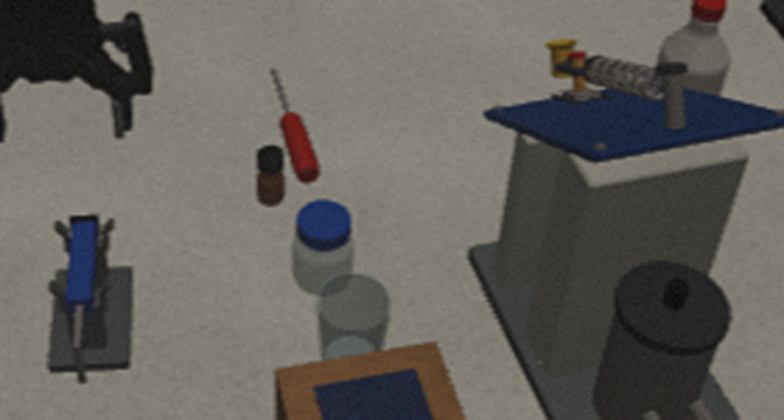

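The spring is stretched with its hook around the post, the puller is level in its rest, the bystanders look unmoved, and the gripper is clear.

Run:
```python
from workcell import env
print(env.hand_in())
```

```text
the job is handed in; nothing more can be done
None
```

The spring is hooked on the anchor post, the puller is back in its rest, and the job is handed in at about 23 s of the 72 s allowed.

- **Stretch:** With the prong in the yellow eye, I stretched the spring at its starting angle. The prong tip, which marks the eye to within a few mm, stayed within about 20 cm of the pivot, and the pull was about 8 N.
- **Hooking:** I swung the hook across with its seat about 15–16 mm past the post, then eased it back in steps of 1–2 mm.
- **Seating:** The pull on the wrist fell to about zero. The eye then stayed put when the prong moved on, so the post carries the load.
- **Withdrawal:** The prong came straight out along the board's normal without snagging.

**Last checks:** The side and scene pictures show the hook around the post with the spring stretched. The puller sits level in both saddles, the other things look unmoved by eye, and the gripper is open and clear.

**What did not go to plan:** The last joint reached the end of its range on the first approach to the eye, before any contact. I turned the puller about 0.5 rad around the board's normal and went on from there. The arm also gave 2–3 mm under the spring's pull, so easing back came out slightly larger than commanded, but still without a jump.

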